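# Snap a painting panel flush into its carrier and lock it with the keeper pin

### The arm

A 6-joint arm with a two-finger parallel gripper is mounted at the origin on a cart in front of the work surface, level with it; the furniture and walls round the work are solid. World frame = base frame: x ahead of the robot, y to its left, z up, the work surface at z = 0. Lengths are in m, angles in rad, forces in N, time in s.
With the tool pointing down it reaches from about 0.275 to 0.825 m from the base axis. Payload 5.2 kg.
Tool frame: the origin (TCP) lies midway between the tips of the shut fingers; the grasp point (between the pads) lies 19 mm behind it; z points along the fingers, y is the line along which they close (so a half turn about z gives the same grasp; the last joint's range is limited). The gripper opens to 93 mm and grips with 3 to 60 N. Pads are 15 mm wide; open, the fingers measure 128 mm over their backs; the gripper's body (75 mm by 188 mm) begins 65 mm behind the grasp point.
Start: joints at [1.035, 0.259, 1.535, -0, 1.348, -0.203], TCP at [0.18, 0.52, 0.188] pointing down, gripper open.
Joint ranges: [-3.14, 3.14], [-0.91, 2.08], [0.19, 2.58], [-1.22, 4.36], [0.22, 2.71], [-3.12, 3.12]. Speed limits (rad/s): [2.57, 2.57, 3.14, 3.14, 3.14, 3.14].

### API

Orientations are given as a 3x3 rotation matrix whose columns are the frame's x, y, z axes.
In Python, from rig import manip gives the robot as it stands.
- The arm moves only by the shell command python3 steer.py 'ROWS'. ROWS is a JSON list of rows, 1 to 5 of them, each an object with the fields aperture (the finger opening in m), pos (a list: dx, dy, dz in m), spin (a turn about the tool's z in rad); a field left out counts as zero (the opening has to be given); each row is the pose to reach, as a shift and turn from the pose commanded when the command began, along the tool's axes at that moment; what a row does not reach only later rows make up. A row lasts 1/12 s, in which the tool goes at most 0.0417 m and 0.125 rad, less where a joint would pass 70% of its speed; a pose out of reach is approached as far as the arm can. The fingers move at their own pace and stop on an object; the grip force is fixed at half the most. Time passes only in rows, so rows that do not move let the fingers close. It prints the time, the measured TCP pose, the force, the opening and the grip force at its end. Input that does not fit is refused with a message, and nothing moves.
- manip.sense(): the state, without advancing time (a new reading comes with each control period).
- manip.camera(name): name is "scene" or "top" or "wrist"; returns the picture (420x560x3 uint8, red, green, blue); there is no depth.
- manip.camera_params(name): a dict with "intrinsics" (3x3 intrinsics, pixels), "position" and "rotation" of the camera in the world. Camera axes: x right, y down, z forward; pixel columns grow to the right and rows downward; lengths in m; the calibration is good to about 2 mm. A picture is of the moment at which its call begins: read the wrist's pose just before it. camera_params takes no time and is no camera call; for the wrist camera it gives the pose at the moment of the call.
- manip.finish_job(): hands the job in; it is judged then, once.
The state is a dict: "time": time; "joints": joint angles; "joint_velocities": joint speeds; "effort": joint torques, N m; "position": TCP position; "eef_rot": TCP orientation; "force": force on the tool from outside, world axes, zero at the start; "ft_torque": the same for the moment, N m; "opening": finger opening in m; "grasp_force": force on a finger pad.
Only numpy, scipy, OpenCV 4.12 (cv2) and the standard library are available. Lean on these libraries where they do the work, as an engineer would, in place of code of your own. Each camera call takes 0.05 s, during which the arm holds its last target. There are 200 camera calls.

### The job

Slide the small painting panel along the wooden carrier board into the recess, leading edge first, and press its near edge down past the sprung catch until it sits flush. Then pick up the wooden keeper pin and push it through both screw eyes, across the panel, until its flat handle stops against an eye (either eye may come first; go in from the side where there is room), and let go. Leave the jar, the tin lid, the brush and the pot where they stand.

Things in the scene. Friction and masses are not known exactly. Their poses are not given: they have to be found in the camera images.
- carrier: Wooden board fixed to the table, 300 (x) x 150 (y) mm, its deck 18 mm above the table. Origin: table level, under the middle of the recess. x points the way the panel slides in (away from the robot); the board spans x -238 to +62 mm. z up.
- recess (a point): Middle of the recess mouth, at deck level (18 mm above the table), axes as the carrier's. The recess is 76 mm along x (-38 to +38: near wall and deck before it, far wall behind), 80 mm along y, 14 mm deep with a flat floor.
- guides (a point): Deck level, between the two guide strips that lead into the recess (carrier x = -34 mm). Strips 6 mm high, inner faces at y = +-41.5 mm from x = -52 to -16 mm, flaring out to y = +-54 mm at x = -66 mm.
- catch_bar (a point): Brass catch bar, 6 mm thick, 50 mm along y, at the near wall of the recess (at rest: carrier x = -34.5 mm, 4.5 mm below deck level). Sprung, 3 N at rest to 11 N fully back; yields down and backward. It holds the panel's near edge up until that is pressed past it (about 4 to 10 N), then springs over the panel's step and keeps it down.
- eye_left (a point): Centre of the left screw eye (carrier y = +52 mm, x = 0): upright wire ring, wire 4 mm thick, hole 16 mm wide, centre 12 mm above the deck; the hole's axis is the carrier's y.
- eye_right (a point): Centre of the right screw eye (carrier y = -52 mm), otherwise the same.
- panel: Small primed painting panel, 72 (x) x 76 (y) x 14 mm, 0.12 kg: wooden base 6 mm thick with a white raised face 62 x 66 mm, 8 mm thick, on it (a 5 mm step all round). Origin: centre of its underside, z up. It lies on the carrier's deck before the recess, its x axis roughly along the carrier's x. Flush, its origin is 14 mm below deck level.
- panel_top (a point): Centre of the panel's white top face, 14 mm above its origin.
- pin: Wooden keeper pin lying flat on the table, 160 mm long along its x axis, 9 mm thick, 30 g: a flat handle 38 x 16 mm (x from -80 to -42 mm) and a round rod of 9 mm diameter (x from -42 to +80 mm) with a round tip at +x. Origin: middle of its length, underside (axis 4.5 mm above).
- pin_grip (a point): Middle of the flat handle (pin x = -61 mm), on the pin's axis; grasp it across its 16 mm width.
- pin_mid (a point): Point on the pin's axis (pin x = +12 mm) that lies midway between the eyes when the pin is home, handle against an eye.
- pin_tip (a point): Tip of the rod (pin x = +80 mm).
- jar: Paint jar with screw lid, 88 mm wide, 142 mm tall, upright beside one end of the eyes' line, where it blocks the way in from that side; leave it. Origin: centre of its underside.
- lid: Loose dark tin lid lying flat, 100 mm wide, 10 mm high, on the other side; leave it. Origin: centre of its underside.
- brush: Chip brush lying flat, 53 x 190 x 14 mm, long along its y; leave it. Origin: centre of its underside.
- pot: Little screw-top pot, 59 mm wide, 58 mm tall, beyond the far end of the carrier; leave it. Origin: centre of its underside.

How it is judged:
By the outcome, as a careful person would: the job done as asked, in the order asked, and still so for the second after the job is handed in, with the robot touching nothing.
It also fails if it takes over 70 s, if anything falls off the work surface, if the arm or the gripper's body presses on something with over 40 N, if the wrist force passes 120 N, or if a joint passes its speed limit or range.

## Working session

There is one attempt and no reset: what is moved stays moved. The work goes in short steps, Python scripts to look and compute and a shell command to move; the robot and the scene stay as the last step left them, time stands still between calls to the robot, and variables do not carry over. Pictures are saved under pics/ and viewed, at most 10 in all, crops included, and the job is handed in when it is done.

```bash
ls; mkdir -p pics; python3 - <<'E'
from rig import manip
import cv2,json
for n in ("scene","top"):
    im=manip.camera(n); cv2.imwrite(f"pics/{n}0.png",im[:,:,::-1])
    p=manip.camera_params(n); print(n,p)
s=manip.sense(); print(s["position"],s["eef_rot"],s["time"])
E
```

```text
pics
rig.py
steer.py
scene {'intrinsics': array([[447.02765115,   0.        , 275.89682798],
       [  0.        , 447.02765115, 209.69007231],
       [  0.        ,   0.        ,   1.        ]]), 'position': array([-0.35895309, -0.75175403,  0.66871108]), 'rotation': array([[ 0.60423122, -0.36847265,  0.70649313],
       [-0.79669211, -0.26418794,  0.54358662],
       [-0.01364983, -0.89130951, -0.45318985]])}
top {'intrinsics': array([[441.87156955,   0.        , 270.49696121],
       [  0.        , 441.87156955, 209.75581954],
       [  0.        ,   0.        ,   1.        ]]), 'position': array([0.4404388 , 0.03288619, 1.32947322]), 'rotation': array([[-0.01552416, -0.98939632,  0.14440887],
       [-0.99980826,  0.01363633, -0.01405346],
       [ 0.01193523, -0.14459935, -0.9894183 ]])}
[0.17940622 0.51937219 0.18694028] [[-9.45114049e-01  3.26739664e-01 -7.91515825e-04]
 [ 3.26740478e-01  9.45113137e-01 -1.34823316e-03]
 [ 3.07550756e-04 -1.53285436e-03 -9.99998778e-01]] 0.1
```

View pics/scene0.png

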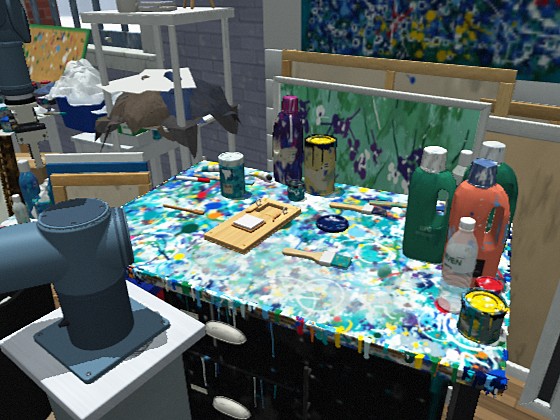

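View pics/top0.png

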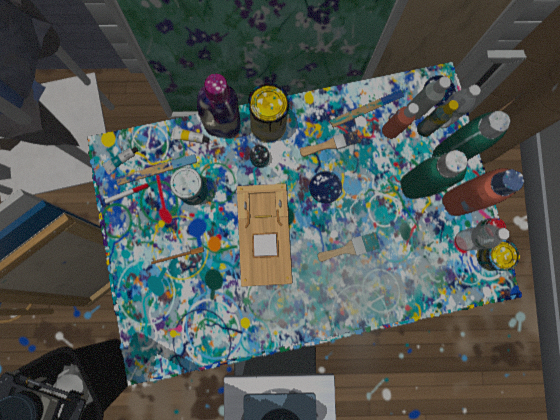

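The scene view shows the board at about (255,223), with the panel at (250,223) and the pin at (183,210). In the top view the panel is at (265,245), the pin at about (180,255), the jar at (190,182) and the lid at (325,186). The pin will have to go in from the right.

```bash
python3 - <<'E'
import cv2
t=cv2.imread("pics/top0.png")[165:295,140:300]
cv2.imwrite("pics/topc.png",cv2.resize(t,None,fx=4.5,fy=4.5,interpolation=cv2.INTER_CUBIC))
E
```

```text
(no output)
```

View pics/topc.png

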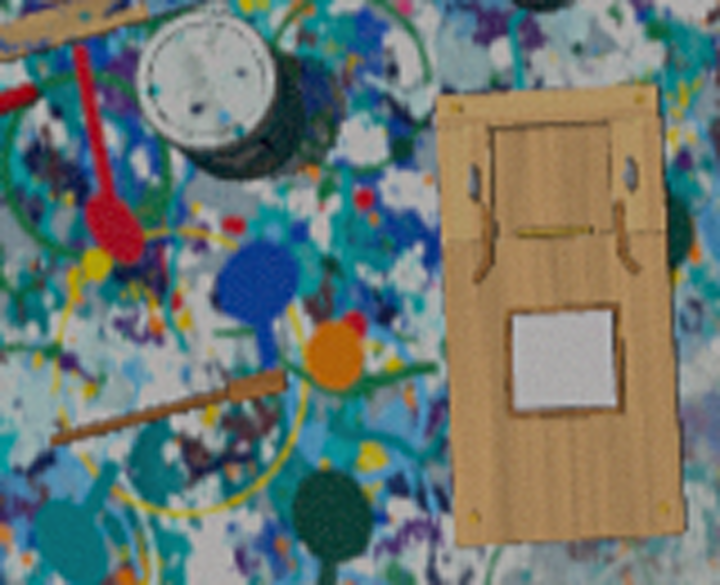

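The crop shows the board's corners at (438,97), (657,85), (685,530) and (457,545), and the white face centred at (565,360). The pin's tip is at (55,440) and its handle at (260,383), so it already points towards +y. Next come rough positions.

```bash
cat > h.py <<'E'
from rig import manip
import numpy as np, cv2
def ray(p,uv):
    d=p["rotation"]@np.linalg.inv(p["intrinsics"])@np.array([uv[0],uv[1],1.]); return p["position"],d
def plane(p,uv,z):
    o,d=ray(p,uv); return o+d*(z-o[2])/d[2]
def two(p1,a,p2,b):
    o1,d1=ray(p1,a);o2,d2=ray(p2,b)
    s=np.linalg.lstsq(np.c_[d1,-d2],o2-o1,rcond=None)[0]
    x,y=o1+s[0]*d1,o2+s[1]*d2; return (x+y)/2,np.linalg.norm(x-y)
def proj(p,X):
    c=p["rotation"].T@(np.asarray(X)-p["position"]); q=p["intrinsics"]@c; return q[:2]/q[2]
def shot(name,f):
    p=manip.camera_params(name); im=manip.camera(name)[:,:,::-1].copy(); cv2.imwrite("pics/"+f+".png",im)
    np.savez("pics/"+f+".npz",im=im,**p); return p,im
def load(f):
    z=np.load("pics/"+f+".npz"); return {k:z[k] for k in("intrinsics","position","rotation")},z["im"]
def toTool(dx):
    s=manip.sense(); return s["eef_rot"].T@np.asarray(dx)
E
python3 - <<'E'
from h import *
p=manip.camera_params("top")
f=lambda u,v,z:plane(p,(140+u/4.5,165+v/4.5),z).round(4)
c=[f(*a,.018) for a in[(438,97),(657,85),(685,530),(457,545)]]
for x in c: print(x)
print([np.linalg.norm(c[i]-c[i-1]).round(4) for i in range(4)])
for n,u,v,z in[("face",565,360,.032),("eyeL",475,182,.03),("eyeR",631,174,.03),("tip",55,440,.0045),("hend",287,378,.0045),("hstart",228,391,.0045),("jar",205,80,.142)]: print(n,f(u,v,z))
w=manip.camera_params("wrist");s=manip.sense();print(w["intrinsics"]);print(s["eef_rot"].T@(w["position"]-s["position"]),s["eef_rot"].T@w["rotation"])
E
```

```text
[0.704  0.1133 0.018 ]
[ 0.7103 -0.0339  0.018 ]
[ 0.4147 -0.0461  0.018 ]
[0.4074 0.1024 0.018 ]
[np.float64(0.2968), np.float64(0.1473), np.float64(0.2959), np.float64(0.1487)]
face [0.5255 0.0306 0.032 ]
eyeL [0.6441 0.0884 0.03  ]
eyeR [ 0.648  -0.0148  0.03  ]
tip [0.4796 0.3677 0.0045]
hend [0.5181 0.2152 0.0045]
hstart [0.5101 0.2541 0.0045]
jar [0.6915 0.2471 0.142 ]
[[315.50087135   0.         276.12159586]
 [  0.         315.50087135 205.42526777]
 [  0.           0.           1.        ]]
[ 0.08268813 -0.00056457 -0.1962954 ] [[-1.84139121e-04 -9.55483798e-01 -2.95043519e-01]
 [ 9.99999979e-01 -1.50419019e-04 -1.36983798e-04]
 [ 8.65056432e-05 -2.95043538e-01  9.55483806e-01]]
```
Carrier sizes consistent (297x148, tiny scale ~1%). Carrier axis x: direction yaw ~ from (0.411,0.028)->(0.707,0.040): yaw = 0.039 rad. Recess center: from the far end mid (.7072,.0397) back 62mm: (.645,.0373).  eyes mid (.646,.0368). Good.
Panel face center (.5255,.0306). In carrier: x = -0.12, y about -.002. Panel yaw maybe rotated: corners in crop (510,310),(615,305),(620,405),(513,410): similar yaw.

The board's sides come out at 297 x 148 mm against 300 x 150, which is consistent. Its yaw is about 0.04 rad, and the recess is near (0.645, 0.037). Next I move the wrist camera over the board, turning the tool x to point along carrier -x.

```bash
cat > go.py <<'E'
# usage: go.py x y z yaw_of_tool_x(deg): what is left, in tool axes
import sys; from h import *
x,y,z,a=map(float,sys.argv[1:]); s=manip.sense(); R=s["eef_rot"]
d=R.T@(np.array([x,y,z])-s["position"]); t=-(np.radians(a)-np.arctan2(R[1,0],R[0,0])); t=(t+np.pi)%(2*np.pi)-np.pi
print("left",d.round(4),"turn",round(t,4),"F",s["force"].round(1),"t",round(s["time"],2),"pos",s["position"].round(4),"op",round(s["opening"],4))
E
python3 steer.py '[{"aperture":0.093, "pos":[-0.46, -0.36, -0.06], "spin":-0.37}, {"aperture":0.093, "pos":[-0.46, -0.36, -0.06], "spin":-0.37}, {"aperture":0.093, "pos":[-0.46, -0.36, -0.06], "spin":-0.37}, {"aperture":0.093, "pos":[-0.46, -0.36, -0.06], "spin":-0.37}, {"aperture":0.093, "pos":[-0.46, -0.36, -0.06], "spin":-0.37}]'; python3 go.py .5 .03 .25 182.2
```

```text
time: 0.52
position: [0.2865, 0.3539, 0.2076]
eef_rot: [[-0.999, -0.04, -0.001], [-0.04, 0.999, -0.001], [0.001, -0.0, -1.0]]
force: [0.8, 0.9, 0.4]
opening: 0.0928
grasp_force: 0.0
left [-0.2002 -0.3323 -0.0423] turn 0.0021 F [0.8 0.9 0.4] t 0.52 pos [0.2865 0.3539 0.2076] op 0.0928
```

```bash
python3 steer.py '[{"aperture":0.093, "pos":[-0.2, -0.33, -0.042]}, {"aperture":0.093, "pos":[-0.2, -0.33, -0.042]}, {"aperture":0.093, "pos":[-0.2, -0.33, -0.042]}, {"aperture":0.093, "pos":[-0.2, -0.33, -0.042]}, {"aperture":0.093, "pos":[-0.2, -0.33, -0.042]}]' >/dev/null; python3 go.py .5 .03 .25 182.2
python3 - <<'E'
from h import *
shot("wrist","w1")
E
```

```text
left [-0.0937 -0.1542 -0.0195] turn -0.0011 F [1.2 1.2 1.4] t 0.93 pos [0.4006 0.1806 0.2305] op 0.093
```

View pics/w1.png

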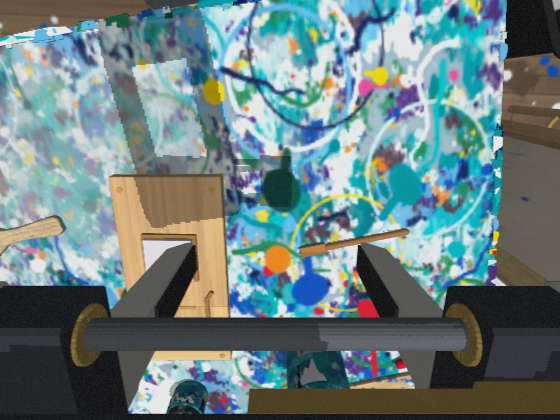

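The wrist view looks back towards the robot. The pin runs from (310,250) to (408,232), the board from (110,175) to (230,360), and a finger half covers the panel. I'll move further ahead and take two views.

```bash
python3 steer.py '[{"aperture":0.093, "pos":[-0.28, -0.12, -0.05]}, {"aperture":0.093, "pos":[-0.28, -0.12, -0.05]}, {"aperture":0.093, "pos":[-0.28, -0.12, -0.05]}, {"aperture":0.093, "pos":[-0.28, -0.12, -0.05]}, {"aperture":0.093, "pos":[-0.28, -0.12, -0.05]}]' >/dev/null; 
python3 -c "
from h import *
shot('wrist','w2')"
python3 steer.py '[{"aperture":0.093, "pos":[-0.1, -0.04, -0.02]}, {"aperture":0.093, "pos":[-0.1, -0.04, -0.02]}, {"aperture":0.093, "pos":[-0.1, -0.04, -0.02]}, {"aperture":0.093, "pos":[-0.1, -0.04, -0.02]}]' >/dev/null; python3 go.py .68 .06 .28 182.2
python3 - <<'E'
from h import *
p,im=shot("wrist","w3")
a=load("w2")[1]
cv2.imwrite("pics/w23.png",np.hstack([cv2.resize(a,(400,300)),cv2.resize(im,(400,300))]))
E
```

```text
left [ 0.0174 -0.0093  0.0017] turn -0.0041 F [-0.9 -0.6 -0.8] t 1.78 pos [0.697  0.0699 0.2817] op 0.0929
```

View pics/w23.png

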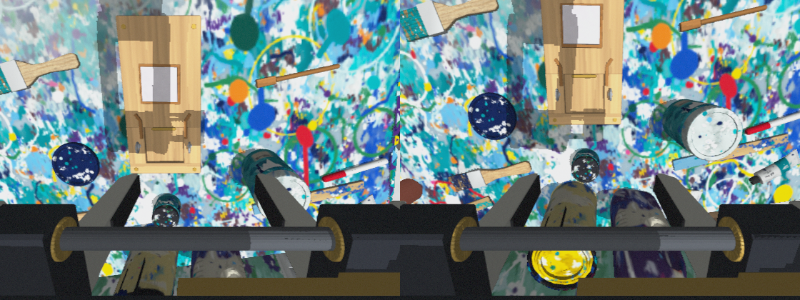

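Both views show the board, panel, eyes and pin clear of the fingers. In w2 the face is at (224,118), the board's far corners at (182,242) and (282,242), and the pin from (360,115) to (475,93). In w3 the face is at (252,35) and the pin from (395,38) to (510,10). Next I measure with masks and triangulate.

```bash
cat > m.py <<'E'
from h import *
def biggest(m,near=None):
    n,l,st,c=cv2.connectedComponentsWithStats(m.astype(np.uint8))
    i=1+np.argmax(st[1:,4]) if near is None else 1+np.argmin(np.linalg.norm(c[1:]-near,axis=1)+1e3*(st[1:,4]<60))
    return l==i
def quad(m):
    c=max(cv2.findContours(m.astype(np.uint8),0,2)[0],key=cv2.contourArea); return cv2.boxPoints(cv2.minAreaRect(cv2.convexHull(c))),cv2.minAreaRect(c)
def seg(im):
    hsv=cv2.cvtColor(im,cv2.COLOR_BGR2HSV).astype(int); H,S,V=[hsv[...,i] for i in range(3)]
    wood=(H>8)&(H<25)&(S>60)&(V>40); return hsv,wood
E
python3 - <<'E'
from m import *
P={}
for f,fc,pc,roi in(("w2",(224,118),(417,105),(140,300)),("w3",(252,35),(450,25),(190,350))):
    p,im=load(f); hsv,wood=seg(im)
    mb=wood.copy(); mb[:,:roi[0]]=0; mb[:,roi[1]:]=0; mb[260:]=0
    b=biggest(mb); B,r=quad(b); print(f,"board px",B.round(1).tolist())
    hull=np.zeros(im.shape[:2],np.uint8); cv2.fillConvexPoly(hull,B.astype(int),1)
    fm=biggest((hsv[...,1]<45)&(hull>0)&(hsv[...,2]>60),fc); Fq,fr=quad(fm); print(" face",fr, fm.sum())
    x=wood.copy(); x[:,:roi[1]+20]=0; x[int(pc[1])+45:]=0
    pm=biggest(x,pc); pq,pr=quad(pm); print(" pin",pr,pm.sum())
    P[f]=(p,B,Fq,pq,fr,pr)
    print(" face z.032",plane(p,fr[0],.032).round(4),[plane(p,q,.032)[:2].round(4).tolist() for q in Fq])
    print(" board z.018",[plane(p,q,.018)[:2].round(4).tolist() for q in B])
    print(" pin z.0045",plane(p,pr[0],.0045).round(4),[plane(p,q,.0045)[:2].round(4).tolist() for q in pq])
a,b=P["w2"],P["w3"]
print("face 3D",two(a[0],a[4][0],b[0],b[4][0])); print("pin 3D",two(a[0],a[5][0],b[0],b[5][0]))
for f in("w2","w3"):
    p,im=load(f)
    c=im[0:250,150:330] if f=="w2" else im[0:185,180:360]
    cv2.imwrite(f"pics/c{f}.png",cv2.resize(c,None,fx=2.2,fy=2.2,interpolation=cv2.INTER_CUBIC))
A=cv2.imread("pics/cw2.png");B=cv2.imread("pics/cw3.png");B=cv2.copyMakeBorder(B,0,A.shape[0]-B.shape[0],0,0,0)
cv2.imwrite("pics/cc.png",np.hstack([A,B]))
E
```

```text
w2 board px [[162.0, 17.0], [280.0, 17.0], [280.0, 242.0], [162.0, 242.0]]
 face ((222.0, 117.5), (49.0, 52.0), 90.0) 2441
 pin ((416.7585144042969, 104.37315368652344), (11.663786888122559, 119.50143432617188), 77.90524291992188) 887
 face z.032 [0.5249 0.034  0.032 ] [[0.4958, 0.0011], [0.4934, 0.0677], [0.5552, 0.0683], [0.5578, -0.0012]]
 board z.018 [[0.4079, -0.0409], [0.4026, 0.1052], [0.7049, 0.1173], [0.7114, -0.0621]]
 pin z.0045 [0.4986 0.2975 0.0045] [[0.5105, 0.2165], [0.4724, 0.371], [0.4868, 0.3776], [0.5256, 0.2216]]
w3 board px [[197.0, 0.0], [313.0, 0.0], [313.0, 174.0], [197.0, 174.0]]
 face ((253.0, 34.0), (54.0, 52.0), 90.0) 2840
 pin ((452.18817138671875, 23.64888572692871), (12.742039680480957, 125.54656219482422), 77.00537872314453) 1021
 face z.032 [0.5255 0.0341 0.032 ] [[0.4966, 0.0015], [0.4944, 0.0659], [0.5557, 0.0681], [0.558, 0.0007]]
 board z.018 [[0.4864, -0.0386], [0.4814, 0.1087], [0.7055, 0.1241], [0.7113, -0.0475]]
 pin z.0045 [0.4986 0.2973 0.0045] [[0.5108, 0.2152], [0.4724, 0.3709], [0.4866, 0.3783], [0.5257, 0.2212]]
face 3D (array([0.52500802, 0.03376569, 0.02988856]), np.float64(0.00028295614292645583))
pin 3D (array([0.49854541, 0.29760026, 0.00410824]), np.float64(0.0001743942734632815))
```

View pics/cc.png

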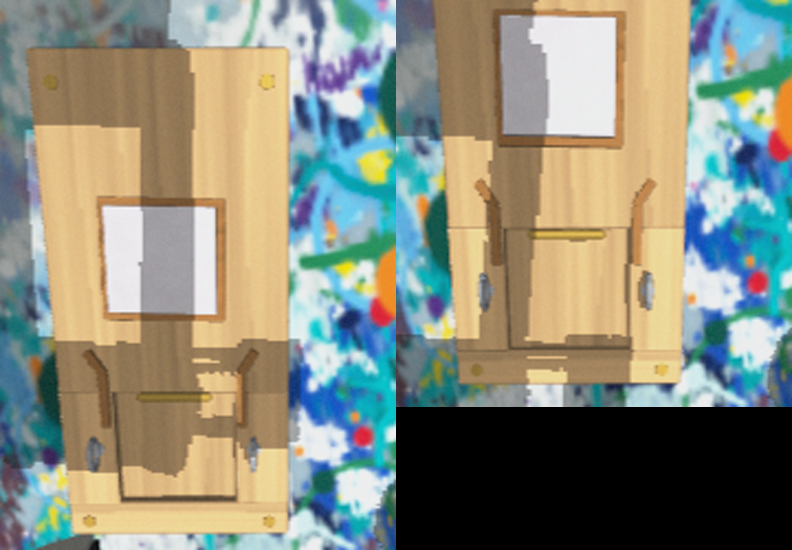

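The crop shows the eyes in w2 at crop (94,454) and (253,454), and in w3 at (485,291) and (647,291). The catch bar is at (175,397) and (567,234), and the board's far corners at (75,535)/(288,533) and (460,384)/(681,384). Now I triangulate these.

```bash
python3 - <<'E'
from m import *
p2,_=load("w2");p3,_=load("w3");pt,_t=manip.camera_params("top"),0
a=lambda u,v:(150+u/2.2,v/2.2); b=lambda u,v:(180+(u-396)/2.2,v/2.2); t=lambda u,v:(140+u/4.5,165+v/4.5)
for n,A,B,T,z in[("eyeL",(253,454),(647,291),(475,182),.03),("eyeR",(94,454),(485,291),(631,174),.03),("bar",(175,397),(567.5,234),(554,231),.0165),
 ("farR",(75,535),(460,384),(657,85),.018),("farL",(288,533),(681,384),(438,97),.018),("nwallR",(62,391),(451,228),None,.018),("fc1",(104,204),(502,14),None,.032),("fc2",(216,206),(617,17),None,.032),("fc3",(217,315),(614,137),None,.032),("fc4",(108,313),(504,134),None,.032),
 ("nearR",(27,48),None,(685,530),.018),("nearL",(290,48),None,(457,545),.018)]:
    if B: print(n,"3D",[x.round(4) for x in two(p2,a(*A),p3,b(*B))],"w3",plane(p3,b(*B),z)[:2].round(4),end=" ")
    print("w2",plane(p2,a(*A),z)[:2].round(4),"top",plane(pt,t(*T),z)[:2].round(4) if T else "")
E
```

```text
eyeL 3D [array([0.6456, 0.0929, 0.0282]), np.float64(0.0008)] w3 [0.6453 0.0924] w2 [0.6452 0.0933] top [0.6441 0.0884]
eyeR 3D [array([ 0.6487, -0.0096,  0.0307]), np.float64(0.0001)] w3 [ 0.6488 -0.0097] w2 [ 0.6489 -0.0098] top [ 0.648  -0.0148]
bar 3D [array([0.6127, 0.0408, 0.0147]), np.float64(0.0001)] w3 [0.6127 0.041 ] w2 [0.6123 0.0411] top [0.6125 0.0367]
farR 3D [array([ 0.7115, -0.0289,  0.0189]), np.float64(0.0012)] w3 [ 0.7115 -0.0296] w2 [ 0.7121 -0.0286] top [ 0.7103 -0.0339]
farL 3D [array([0.7071, 0.1192, 0.0141]), np.float64(0.0007)] w3 [0.7064 0.1191] w2 [0.7053 0.1187] top [0.704  0.1133]
nwallR 3D [array([ 0.6116, -0.0334,  0.0137]), np.float64(0.0001)] w3 [ 0.6116 -0.0325] w2 [ 0.6106 -0.032 ] top 
fc1 3D [array([0.4955, 0.0026, 0.0309]), np.float64(0.0003)] w3 [0.4958 0.0029] w2 [0.4955 0.0028] top 
fc2 3D [array([0.4941, 0.0676, 0.0281]), np.float64(0.0002)] w3 [0.4951 0.0677] w2 [0.4942 0.0679] top 
fc3 3D [array([0.557 , 0.0686, 0.0291]), np.float64(0.0006)] w3 [0.5572 0.0683] w2 [0.5568 0.0692] top 
fc4 3D [array([0.5579, 0.0035, 0.0334]), np.float64(0.0004)] w3 [0.5578 0.0035] w2 [0.558  0.0029] top 
w2 [ 0.4132 -0.041 ] top [ 0.4147 -0.0461]
w2 [0.4078 0.1076] top [0.4074 0.1024]
```

The heights agree with the text: deck 14–19 mm, eyes about 29.5 mm, panel top 30 mm, pin axis 4 mm. Carrier recess is at (0.647, 0.0417) with yaw 0.037, and the panel at (0.526, 0.0357). I'll grip the panel's rear half by its sides.

```bash
python3 steer.py '[{"aperture":0.093, "pos":[0.19, -0.04, 0.2]}, {"aperture":0.093, "pos":[0.19, -0.04, 0.2]}, {"aperture":0.093, "pos":[0.19, -0.04, 0.2]}, {"aperture":0.093, "pos":[0.19, -0.04, 0.2]}, {"aperture":0.093, "pos":[0.19, -0.04, 0.2]}]' >/dev/null;  python3 go.py .506 .0355 .022 182.1
```

```text
left [ 0.0433 -0.0011  0.1114] turn 0.0016 F [ 1.2 -0.7 -0.6] t 2.25 pos [0.5492 0.0383 0.1334] op 0.0927
```

```bash
python3 steer.py '[{"aperture":0.093, "pos":[0.03, 0, 0.02]}, {"aperture":0.093, "pos":[0.043, -0.001, 0.05]}, {"aperture":0.093, "pos":[0.043, -0.001, 0.075]}, {"aperture":0.093, "pos":[0.043, -0.001, 0.09]}, {"aperture":0.093, "pos":[0.043, -0.001, 0.1]}]' >/dev/null;  python3 go.py .506 .0355 .022 182.1
```

```text
left [ 0.0005 -0.0003  0.0112] turn 0.0011 F [-0.8 -0.4 -0.1] t 2.67 pos [0.5066 0.0358 0.0332] op 0.0933
```

```bash
python3 steer.py '[{"aperture":0.093, "pos":[0, 0, 0.006]}, {"aperture":0.093, "pos":[0, 0, 0.011]}, {"aperture":0.093, "pos":[0, 0, 0.011]}]' >/dev/null;  python3 go.py .506 .0355 .022 182.1; python3 steer.py '[{"aperture":0.07}, {"aperture":0.07}, {"aperture":0.07}, {"aperture":0.07}]'
```

```text
left [0.0035 0.0007 0.0015] turn 0.0009 F [-0.1 -0.4  0.8] t 2.92 pos [0.5095 0.0349 0.0235] op 0.0929
time: 3.25
position: [0.5103, 0.0345, 0.0243]
eef_rot: [[-0.999, -0.037, 0.001], [-0.037, 0.999, -0.0], [-0.001, -0.0, -1.0]]
force: [1.0, 0.1, 0.3]
opening: 0.072
grasp_force: 0.0
```

```bash
python3 steer.py '[{"aperture":0.06}, {"aperture":0.06}, {"aperture":0.06}]'; python3 go.py .506 .0355 .022 182.1
```

```text
time: 3.5
position: [0.5098, 0.0345, 0.0237]
eef_rot: [[-0.999, -0.037, 0.0], [-0.037, 0.999, -0.0], [-0.0, -0.0, -1.0]]
force: [-0.1, 0.7, -0.1]
opening: 0.0603
grasp_force: 0.0
left [0.0038 0.0011 0.0017] turn 0.0005 F [-0.1  0.7 -0.1] t 3.5 pos [0.5098 0.0345 0.0237] op 0.0603
```

The fingers closed to 60 mm without contact, so I'll look.

```bash
python3 - <<'E'
from h import *
p,im=shot("wrist","w4"); q,sc=shot("scene","s4")
a=cv2.resize(im,(400,300)); b=cv2.resize(sc[170:260,180:300],(400,300),interpolation=cv2.INTER_CUBIC)
cv2.imwrite("pics/v4.png",np.hstack([a,b]))
E
```

```text
(no output)
```

View pics/v4.png

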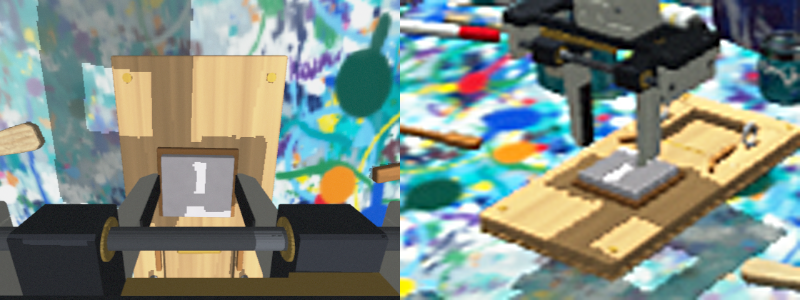

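```bash
python3 - <<'E'
from m import *
p,im=load("w4"); s=manip.sense(); R,t=s["eef_rot"],s["position"]
print(s["opening"],s["grasp_force"],t)
for y in(-.033,-.030,.030,.033): print(y,proj(p,t+R@[0,y,0]).round(1),proj(p,t+R@[0.0075,y,0]).round(1),proj(p,t+R@[0.0075,y,-.02]).round(1))
f=lambda u,v,z=.032:plane(p,(u*1.4,v*1.4),z)[:2].round(4)
print([f(*q) for q in[(162,155),(234,155),(235,216),(162,216)]])
cv2.imwrite("pics/c4.png",cv2.resize(im[190:350,180:380],None,fx=4,fy=3.7,interpolation=cv2.INTER_CUBIC))
E
```

```text
0.060085961261967545 0.0 [0.50976047 0.03455782 0.02368315]
-0.033 [227.8 236.9] [227.3 226.5] [222.4 238.3]
-0.03 [232.3 236.9] [231.8 226.5] [227.3 238.3]
0.03 [321.5 236.9] [322.  226.4] [326.6 238.3]
0.033 [326.  236.9] [326.5 226.4] [331.5 238.3]
[array([0.4939, 0.0023]), array([0.4915, 0.0659]), array([0.5537, 0.0722]), array([0.5563, 0.0017])]
```

View pics/c4.png

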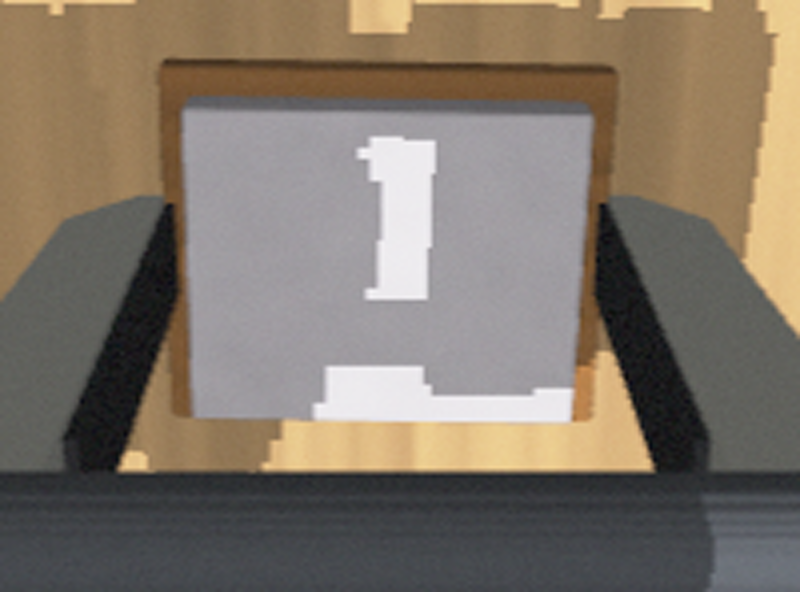

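The fingertips look closer to the camera than the TCP reading implies: they appear about 25 mm above it when open. I'll check that in the scene view.

```bash
python3 - <<'E'
from m import *
p,im=load("s4"); w,_=load("w4"); s=manip.sense(); R,t=s["eef_rot"],s["position"]
for z in(0,-.01,-.02,-.03):
  print(z,[proj(p,t+R@[x,y,z]).round(1).tolist() for x,y in((.0075,-.03),(.0075,-.0475),(-.0075,-.0475))],proj(w,t+R@[.0075,.03,z]).round(1))
cv2.imwrite("pics/c5.png",cv2.resize(im[185:240,215:285],None,fx=10,fy=10,interpolation=cv2.INTER_CUBIC))
E
```

```text
0 [[251.2, 229.3], [255.9, 230.9], [259.0, 228.8]] [322.  226.4]
-0.01 [[251.1, 226.3], [255.8, 227.9], [258.9, 225.8]] [324.2 232.1]
-0.02 [[250.9, 223.3], [255.7, 224.9], [258.8, 222.8]] [326.6 238.3]
-0.03 [[250.8, 220.3], [255.6, 221.8], [258.7, 219.8]] [329.2 245.2]
```

View pics/c5.png

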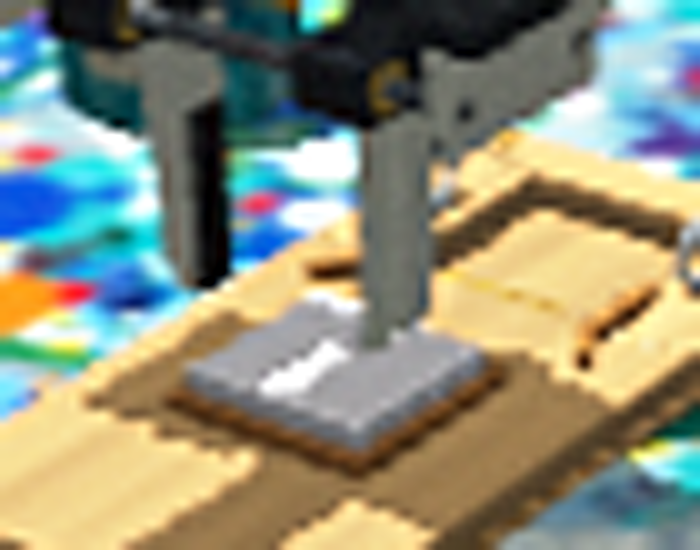

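The tip's bottom edge is at (252,219.5) in the scene view, about 30 mm above the TCP reading, and the wrist view agrees. The fingers retract when open. I'll open again, go down 28 mm and check.

```bash
python3 steer.py '[{"aperture":0.093}, {"aperture":0.093}, {"aperture":0.093, "pos":[0, 0, 0.01]}, {"aperture":0.093, "pos":[0, 0.001, 0.02]}, {"aperture":0.093, "pos":[0, 0.001, 0.028]}]'; python3 steer.py '[{"aperture":0.08}, {"aperture":0.08}]' | tail -2;  python3 - <<'E'
from h import *
p,im=shot("wrist","w5"); q,sc=shot("scene","s5")
s=manip.sense(); R,t=s["eef_rot"],s["position"]; print(t,s["opening"],s["force"])
o=s["opening"]/2
for z in(0,-.02,-.03,-.04): print(z,[proj(q,t+R@[x,y,z]).round(1).tolist() for x,y in((.0075,-o),(.0075,-o-.0175),(-.0075,-o-.0175))],proj(p,t+R@[.0075,o,z]).round(1),proj(p,t+R@[.0075,-o,z]).round(1))
a=cv2.resize(im[190:350,160:400],(450,300),interpolation=cv2.INTER_CUBIC); b=cv2.resize(sc[190:240,225:285],(350,300),interpolation=cv2.INTER_CUBIC)
cv2.imwrite("pics/v5.png",np.hstack([a,b]))
E
```

```text
time: 4.02
position: [0.5091, 0.0358, -0.0058]
eef_rot: [[-0.999, -0.037, -0.001], [-0.037, 0.999, 0.0], [0.001, 0.0, -1.0]]
force: [0.0, -0.0, 0.5]
opening: 0.0891
grasp_force: 0.0
opening: 0.0838
grasp_force: 0.0
[ 0.5097284   0.03558291 -0.00449063] 0.08059529975391921 [ 0.72802903 -0.00146749  0.44443288]
0 [[254.1, 238.4], [258.8, 240.1], [261.8, 237.9]] [337.3 228.5] [215.8 228.5]
-0.02 [[253.8, 232.5], [258.6, 234.2], [261.7, 232.1]] [343.5 240.5] [209.7 240.6]
-0.03 [[253.7, 229.6], [258.5, 231.2], [261.6, 229.1]] [347.1 247.5] [206.2 247.6]
-0.04 [[253.6, 226.6], [258.4, 228.2], [261.5, 226.1]] [351.1 255.3] [202.3 255.3]
```

View pics/v5.png

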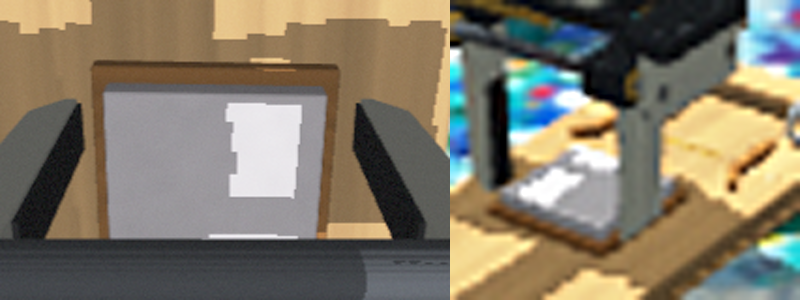

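In this view the tips are at wrist (204,243)/(350,244) and scene (254.5,228.7), about 31 mm above the TCP, so z is about 0.027. They straddle the panel. I'll lower them 5 mm and close.

```bash
python3 steer.py '[{"aperture":0.085, "pos":[0, 0, 0.003]}, {"aperture":0.085, "pos":[0, 0, 0.005]}, {"aperture":0.07, "pos":[0, 0, 0.005]}, {"aperture":0.06, "pos":[0, 0, 0.005]}, {"aperture":0.06, "pos":[0, 0, 0.005]}]'; python3 steer.py '[{"aperture":0.06}, {"aperture":0.06}]' | tail -3; python3 go.py .508 .0355 -.009 182.1
```

```text
time: 4.7
position: [0.5097, 0.0356, -0.0093]
eef_rot: [[-0.999, -0.037, -0.0], [-0.037, 0.999, -0.0], [0.0, -0.0, -1.0]]
force: [0.8, 0.1, -1.1]
opening: 0.0752
grasp_force: 30.0
force: [-1.7, -0.3, -0.6]
opening: 0.0748
grasp_force: 30.0
left [ 0.0017 -0.     -0.0003] turn 0.0005 F [-1.7 -0.3 -0.6] t 4.87 pos [ 0.5097  0.0356 -0.0093] op 0.0748
```

The base is gripped at 75 mm and 30 N. Now I slide it 60 mm into the guides.

```bash
python3 steer.py '[{"aperture":0.06, "pos":[-0.012, 0, 0]}, {"aperture":0.06, "pos":[-0.026, 0.001, 0]}, {"aperture":0.06, "pos":[-0.042, 0.001, 0]}, {"aperture":0.06, "pos":[-0.054, 0.001, 0]}, {"aperture":0.06, "pos":[-0.06, 0.001, 0]}]'; python3 steer.py '[{"aperture":0.06}]' | tail -3; python3 go.py .570 .0389 -.009 182.1;  python3 - <<'E'
from h import *
q,t=shot("top","t6"); q,sc=shot("scene","s6")
a=cv2.resize(t[195:255,230:310],(400,300),interpolation=cv2.INTER_CUBIC); b=cv2.resize(sc[190:250,220:300],(400,300),interpolation=cv2.INTER_CUBIC)
cv2.imwrite("pics/v6.png",np.hstack([a,b]))
E
```

```text
time: 5.28
position: [0.5713, 0.0387, -0.0092]
eef_rot: [[-0.999, -0.037, 0.001], [-0.037, 0.999, -0.0], [-0.001, -0.0, -1.0]]
force: [-1.0, -0.7, -1.1]
opening: 0.0748
grasp_force: 30.0
force: [1.2, -0.3, 0.0]
opening: 0.0751
grasp_force: 30.0
left [ 0.0009  0.0002 -0.0003] turn 0.0005 F [ 1.2 -0.3  0. ] t 5.37 pos [ 0.5709  0.0387 -0.0093] op 0.0751
```

The panel moved with no force build-up. I'll release, rise, back off and shut the fingers to make a pusher. All ten picture views are used up, so from here I check by numbers only.

```bash
python3 steer.py '[{"aperture":0.088}, {"aperture":0.088}, {"aperture":0.088}, {"aperture":0.088, "pos":[0, 0, -0.03]}, {"aperture":0.088, "pos":[0, 0, -0.07]}]'; python3 steer.py '[{"aperture":0.088, "pos":[0, 0, -0.035]}, {"aperture":0.05, "pos":[0.02, 0, -0.035]}, {"aperture":0.02, "pos":[0.04, 0, -0.035]}, {"aperture":0, "pos":[0.05, 0, -0.035]}, {"aperture":0, "pos":[0.05, 0, -0.035]}]'; python3 steer.py '[{"aperture":0}, {"aperture":0}]' | tail -2; python3 go.py .532 .0375 .021 182.1
python3 - <<'E'
from m import *
p,im=shot("wrist","w7"); q,t=shot("top","t7")
hsv,_=seg(im); s=manip.sense()
# face blobs: low-sat inside board
b=[proj(p,[x,y,.018]) for x,y in((.43,-.02),(.69,-.01),(.69,.09),(.43,.085))]
h=np.zeros(im.shape[:2],np.uint8); cv2.fillConvexPoly(h,np.array(b).astype(int),1)
m=(hsv[...,1]<45)&(hsv[...,2]>60)&(h>0)
n,l,st,c=cv2.connectedComponentsWithStats(m.astype(np.uint8))
for i in range(1,n):
    if st[i,4]>150: print("w",st[i].tolist(),[plane(p,(st[i,0]+a*st[i,2],st[i,1]+d*st[i,3]),.032)[:2].round(4).tolist() for a,d in((0,0),(1,0),(.0,1),(1,1))])
E
```

```text
time: 5.88
position: [0.5657, 0.0392, 0.0579]
eef_rot: [[-0.999, -0.037, -0.009], [-0.037, 0.999, 0.001], [0.009, 0.001, -1.0]]
force: [0.5, -0.7, -0.5]
opening: 0.0877
grasp_force: 0.0
time: 6.3
position: [0.5171, 0.0372, 0.0956]
eef_rot: [[-0.999, -0.037, -0.002], [-0.037, 0.999, 0.0], [0.002, 0.0, -1.0]]
force: [0.2, -0.5, -0.4]
opening: 0.0661
grasp_force: 0.0
opening: 0.0528
grasp_force: 0.0
left [-0.0116  0.0002  0.0745] turn 0.0004 F [-0.5  0.2  0.1] t 6.47 pos [0.5204 0.0368 0.0955] op 0.0528
w [240, 241, 74, 63, 4408] [[0.5523, 0.0052], [0.5499, 0.0713], [0.6175, 0.0054], [0.6149, 0.076]]
w [224, 323, 99, 4, 156] [[0.6396, -0.0101], [0.636, 0.0863], [0.6442, -0.0101], [0.6406, 0.0867]]
w [224, 327, 99, 24, 2228] [[0.6442, -0.0101], [0.6406, 0.0867], [0.6729, -0.0105], [0.6693, 0.089]]
```

```bash
python3 steer.py '[{"aperture":0}, {"aperture":0}, {"aperture":0}, {"aperture":0}, {"aperture":0, "pos":[0, 0, 0.02]}]' >/dev/null; python3 steer.py '[{"aperture":0, "pos":[0, 0, 0.01]}, {"aperture":0, "pos":[0, 0, 0.02]}, {"aperture":0, "pos":[0, 0, 0.025]}]'; python3 go.py .532 .0375 .021 182.1;python3 - <<'E'
from h import *
p,im=shot("wrist","w8"); s=manip.sense(); R,t=s["eef_rot"],s["position"]
for z in(0,-.015,-.03): print(z,proj(p,t+R@[.0075,0,z]).round(1))
x=int(proj(p,t)[0]); print([im[v,x].tolist() for v in range(205,262,3)])
E
```

```text
time: 7.23
position: [0.5186, 0.0371, 0.0491]
eef_rot: [[-0.999, -0.037, -0.002], [-0.037, 0.999, 0.0], [0.002, 0.0, -1.0]]
force: [0.1, -0.1, -0.2]
opening: 0.0004
grasp_force: 0.0
left [-0.0134 -0.0001  0.0281] turn 0.0005 F [ 0.1 -0.1 -0.2] t 7.23 pos [0.5186 0.0371 0.0491] op 0.0004
0 [276.9 225.9]
-0.015 [277.  234.6]
-0.03 [277.1 244.6]
[[91, 128, 156], [94, 131, 158], [91, 130, 159], [92, 128, 158], [90, 128, 156], [91, 128, 156], [91, 127, 155], [90, 128, 155], [94, 129, 158], [90, 126, 153], [87, 121, 146], [81, 115, 142], [88, 123, 151], [128, 181, 218], [58, 72, 84], [57, 71, 84], [55, 71, 85], [58, 72, 85], [32, 41, 53]]
```

```bash
python3 - <<'E'
from h import *
p,im=load("w8")
for x in(240,262,270,285,312): print(x,[(v,im[v,x].tolist()) for v in range(236,312,5)])
E
```

```text
240 [(236, [92, 125, 152]), (241, [87, 121, 149]), (246, [86, 122, 149]), (251, [86, 122, 149]), (256, [85, 119, 146]), (261, [50, 85, 118]), (266, [60, 86, 119]), (271, [134, 129, 131]), (276, [167, 162, 164]), (281, [103, 109, 109]), (286, [35, 29, 32]), (291, [31, 30, 27]), (296, [36, 37, 30]), (301, [25, 25, 22]), (306, [36, 34, 34]), (311, [35, 34, 33])]
262 [(236, [91, 128, 157]), (241, [89, 128, 156]), (246, [93, 97, 98]), (251, [95, 98, 97]), (256, [93, 100, 99]), (261, [97, 103, 101]), (266, [95, 99, 98]), (271, [100, 103, 101]), (276, [95, 100, 98]), (281, [97, 103, 101]), (286, [36, 36, 33]), (291, [35, 34, 30]), (296, [38, 34, 30]), (301, [35, 33, 33]), (306, [32, 30, 26]), (311, [36, 35, 31])]
270 [(236, [89, 125, 152]), (241, [89, 124, 151]), (246, [96, 101, 101]), (251, [96, 100, 101]), (256, [97, 101, 101]), (261, [96, 102, 99]), (266, [98, 102, 103]), (271, [95, 97, 98]), (276, [95, 99, 99]), (281, [95, 100, 100]), (286, [71, 70, 71]), (291, [71, 74, 74]), (296, [66, 67, 66]), (301, [64, 66, 66]), (306, [38, 67, 78]), (311, [39, 77, 92])]
285 [(236, [148, 208, 237]), (241, [146, 208, 236]), (246, [95, 98, 96]), (251, [93, 98, 99]), (256, [95, 99, 99]), (261, [95, 100, 100]), (266, [96, 100, 100]), (271, [94, 97, 98]), (276, [95, 100, 99]), (281, [96, 100, 99]), (286, [28, 30, 23]), (291, [37, 31, 28]), (296, [32, 33, 29]), (301, [36, 31, 29]), (306, [37, 36, 33]), (311, [30, 26, 18])]
312 [(236, [92, 132, 162]), (241, [94, 131, 163]), (246, [93, 131, 160]), (251, [97, 134, 165]), (256, [93, 130, 160]), (261, [37, 62, 83]), (266, [54, 87, 119]), (271, [102, 99, 102]), (276, [238, 236, 238]), (281, [131, 130, 132]), (286, [36, 34, 32]), (291, [30, 26, 24]), (296, [26, 26, 24]), (301, [31, 29, 28]), (306, [29, 27, 27]), (311, [31, 27, 25])]
```

The tip edge is at row 244 even when shut, so the tips sit about 30 mm above the reported TCP in any state. Gripping at TCP z -0.009 without touching the deck fits that. I'll lower to that z behind the panel, then push.

```bash
python3 steer.py '[{"aperture":0, "pos":[0, 0, 0.02]}, {"aperture":0, "pos":[0, 0, 0.04]}, {"aperture":0, "pos":[0, 0, 0.053]}, {"aperture":0, "pos":[0, 0, 0.057]}, {"aperture":0, "pos":[0, 0, 0.057]}]'; python3 go.py .545 .038 -.009 182.1
```

```text
time: 7.7
position: [0.519, 0.0371, -0.0071]
eef_rot: [[-0.999, -0.037, -0.002], [-0.037, 0.999, 0.0], [0.002, 0.0, -1.0]]
force: [0.3, -0.8, 0.6]
opening: 0.0008
grasp_force: 0.0
left [-0.0261 -0.      0.0018] turn 0.0005 F [ 0.3 -0.8  0.6] t 7.7 pos [ 0.519   0.0371 -0.0071] op 0.0008
```

```bash
python3 steer.py '[{"aperture":0, "pos":[-0.014, 0, 0.001]}, {"aperture":0, "pos":[-0.024, 0, 0.001]}, {"aperture":0, "pos":[-0.034, 0, 0.001]}, {"aperture":0, "pos":[-0.042, 0, 0.001]}, {"aperture":0, "pos":[-0.05, 0, 0.001]}]'; python3 steer.py '[{"aperture":0, "pos":[-0.007, 0, 0]}, {"aperture":0, "pos":[-0.014, 0, 0]}, {"aperture":0, "pos":[-0.02, 0, 0]}, {"aperture":0, "pos":[-0.024, 0, 0]}, {"aperture":0, "pos":[-0.028, 0, 0]}]';  python3 go.py .6105 .04 -.009 182.1
```

```text
time: 8.12
position: [0.5704, 0.0388, -0.0063]
eef_rot: [[-0.999, -0.037, 0.001], [-0.037, 0.999, -0.0], [-0.001, -0.0, -1.0]]
force: [-1.9, 0.2, 1.6]
opening: 0.0007
grasp_force: 0.9
time: 8.53
position: [0.597, 0.0399, -0.0064]
eef_rot: [[-0.999, -0.037, -0.002], [-0.037, 0.999, -0.0], [0.002, -0.0, -1.0]]
force: [-6.7, -0.2, 11.7]
opening: 0.0006
grasp_force: 7.0
left [-0.0135 -0.0004  0.0026] turn 0.0008 F [-6.7 -0.2 11.7] t 8.53 pos [ 0.597   0.0399 -0.0064] op 0.0006
```

Forces are rising (11.7 N up, 6.7 N back). I'll retract, rise and measure the panel's pose.

```bash
python3 steer.py '[{"aperture":0, "pos":[0.01, 0, 0]}, {"aperture":0, "pos":[0.01, 0, -0.03]}, {"aperture":0, "pos":[0.01, 0, -0.07]}, {"aperture":0, "pos":[-0.02, 0, -0.11]}, {"aperture":0, "pos":[-0.05, 0, -0.15]}]' >/dev/null;python3 steer.py '[{"aperture":0, "pos":[-0.03, 0, -0.04]}, {"aperture":0, "pos":[-0.06, 0, -0.07]}, {"aperture":0, "pos":[-0.06, 0, -0.08]}, {"aperture":0, "pos":[-0.06, 0, -0.08]}]' >/dev/null; python3 go.py .6105 .04 -.009 182.1; cat > look.py <<'E'
import sys; from m import *
p,im=shot("wrist",sys.argv[1]); hsv,_=seg(im)
b=[proj(p,[x,y,.018]) for x,y in((.43,-.02),(.69,-.01),(.69,.09),(.43,.085))]
h=np.zeros(im.shape[:2],np.uint8); cv2.fillConvexPoly(h,np.array(b).astype(int),1)
m=(hsv[...,1]<45)&(hsv[...,2]>60)&(h>0); m=cv2.morphologyEx(m.astype(np.uint8),cv2.MORPH_OPEN,np.ones((3,3)))
n,l,st,c=cv2.connectedComponentsWithStats(m)
for i in range(1,n):
    if st[i,4]>800:
        q,_=quad(l==i); hull=cv2.convexHull(np.argwhere(l==i)[:,::-1].astype(np.int32)); q=cv2.approxPolyDP(hull,6,True)[:,0]
        print(st[i].tolist()); 
        for u in q: print("  ",u.tolist(),*[plane(p,u,z)[:2].round(4).tolist() for z in(.018,.025,.032)])
E
python3 look.py w9
```

```text
left [0.0936 0.0003 0.2224] turn 0.0007 F [-0.3 -0.8  0.6] t 9.28 pos [0.7019 0.0433 0.2143] op 0.0008
[249, 97, 58, 52, 2908]
   [306, 98] [0.6085, 0.0743] [0.6086, 0.0737] [0.6088, 0.0731]
   [303, 148] [0.6668, 0.0744] [0.666, 0.0738] [0.6651, 0.0732]
   [251, 148] [0.6692, 0.0104] [0.6683, 0.0109] [0.6674, 0.0115]
   [249, 97] [0.6099, 0.0073] [0.61, 0.0079] [0.6101, 0.0085]
```

The panel is in the guides and tilted nose-down. The face spans x 0.609 to 0.668, so it has about 8–10 mm to go. I'll go back behind it, a little lower, and keep pushing.

```bash
python3 steer.py '[{"aperture":0, "pos":[0.04, 0, 0.01]}, {"aperture":0, "pos":[0.08, 0, 0.03]}, {"aperture":0, "pos":[0.118, 0.001, 0.06]}, {"aperture":0, "pos":[0.118, 0.001, 0.1]}, {"aperture":0, "pos":[0.118, 0.001, 0.14]}]' >/dev/null; python3 go.py .585 .0395 -.0095 182.1
```

```text
left [-0.0096 -0.0016  0.0807] turn 0.0007 F [ 0.9 -0.3 -0.1] t 9.75 pos [0.5754 0.0407 0.0712] op 0.0004
```

```bash
python3 steer.py '[{"aperture":0, "pos":[0, -0.001, 0.035]}, {"aperture":0, "pos":[0, -0.001, 0.065]}, {"aperture":0, "pos":[0, -0.001, 0.078]}, {"aperture":0, "pos":[0, -0.001, 0.081]}, {"aperture":0, "pos":[0, -0.001, 0.081]}]' | grep -E "pos|force"; python3 steer.py '[{"aperture":0, "pos":[-0.006, 0, 0]}, {"aperture":0, "pos":[-0.012, 0, 0]}, {"aperture":0, "pos":[-0.017, 0, 0]}, {"aperture":0, "pos":[-0.021, 0, 0]}, {"aperture":0, "pos":[-0.024, 0, 0]}]'| grep -E "pos|force"; python3 go.py .6105 .04 -.009 182.1
```

```text
position: [0.5758, 0.0396, -0.0113]
force: [0.4, -0.5, -0.1]
grasp_force: 0.0
position: [0.6045, 0.0401, -0.0081]
force: [-1.7, -0.5, 2.3]
grasp_force: 1.0
left [-0.006  -0.0003  0.0009] turn 0.0007 F [-1.7 -0.5  2.3] t 10.58 pos [ 0.6045  0.0401 -0.0081] op 0.0005
```

```bash
python3 steer.py '[{"aperture":0, "pos":[-0.002, 0, 0]}, {"aperture":0, "pos":[-0.004, 0, 0]}, {"aperture":0, "pos":[-0.006, 0, 0]}]'| grep -E "pos|force"; python3 go.py .6105 .04 -.009 182.1;  python3 steer.py '[{"aperture":0, "pos":[-0.002, 0, 0]}, {"aperture":0, "pos":[-0.002, 0, 0]}]'| grep -E "pos|force"; python3 steer.py '[{"aperture":0, "pos":[0.005, 0, -0.02]}, {"aperture":0, "pos":[0.005, 0, -0.06]}, {"aperture":0, "pos":[-0.03, 0, -0.1]}, {"aperture":0, "pos":[-0.06, 0, -0.14]}, {"aperture":0, "pos":[-0.09, 0, -0.18]}]' >/dev/null;python3 steer.py '[{"aperture":0, "pos":[-0.03, 0, -0.04]}, {"aperture":0, "pos":[-0.03, 0, -0.04]}, {"aperture":0, "pos":[-0.03, 0, -0.04]}]' >/dev/null; python3 look.py w10; python3 go.py .6105 .04 -.009 182.1
```

```text
position: [0.6097, 0.0403, -0.0083]
force: [-1.4, -0.9, 0.6]
grasp_force: 0.6
left [-0.0008 -0.0004  0.0007] turn 0.0006 F [-1.4 -0.9  0.6] t 10.83 pos [ 0.6097  0.0403 -0.0083] op 0.001
position: [0.6107, 0.0404, -0.0087]
force: [-4.1, -0.1, 3.4]
grasp_force: 3.1
[247, 91, 61, 57, 3349]
   [307, 92] [0.6191, 0.0738] [0.6194, 0.0732] [0.6197, 0.0726]
   [305, 147] [0.6793, 0.0755] [0.6785, 0.0748] [0.6776, 0.0742]
   [249, 147] [0.6817, 0.0104] [0.6808, 0.011] [0.6799, 0.0115]
   [247, 92] [0.6215, 0.0075] [0.6218, 0.0082] [0.622, 0.0088]
left [ 0.1062 -0.0002  0.1985] turn 0.0006 F [-0.9  0.2 -0.4] t 11.72 pos [0.716  0.0442 0.1898] op 0.0004
```

The face now spans x 0.6205 to 0.680, so its leading edge is at the far wall. Next I press the near edge at x of about 0.624.

```bash
python3 steer.py '[{"aperture":0, "pos":[0.04, 0, 0.01]}, {"aperture":0, "pos":[0.07, 0, 0.04]}, {"aperture":0, "pos":[0.092, 0, 0.08]}, {"aperture":0, "pos":[0.092, 0, 0.12]}, {"aperture":0, "pos":[0.092, 0, 0.15]}]' >/dev/null;python3 steer.py '[{"aperture":0, "pos":[0, 0, 0.015]}, {"aperture":0, "pos":[0, 0, 0.022]}, {"aperture":0, "pos":[0, 0, 0.022]}]' | grep -E "pos|force"; python3 go.py .624 .041 -.0125 182.1
```

```text
position: [0.6194, 0.0411, 0.0139]
force: [0.3, 0.5, -0.3]
grasp_force: 0.0
left [-0.0048 -0.0003  0.0264] turn 0.0005 F [ 0.3  0.5 -0.3] t 12.38 pos [0.6194 0.0411 0.0139] op 0.0006
```

```bash
python3 steer.py '[{"aperture":0, "pos":[-0.004, 0, 0.007]}, {"aperture":0, "pos":[-0.004, 0, 0.012]}, {"aperture":0, "pos":[-0.004, 0, 0.014]}, {"aperture":0, "pos":[-0.004, 0, 0.014]}]' | grep -E "pos|force"; python3 steer.py '[{"aperture":0, "pos":[0, 0, 0.002]}, {"aperture":0, "pos":[0, 0, 0.004]}, {"aperture":0, "pos":[0, 0, 0.004]}]' | grep -E "pos|force";python3 steer.py '[{"aperture":0, "pos":[0, 0, 0.002]}, {"aperture":0, "pos":[0, 0, 0.004]}, {"aperture":0, "pos":[0, 0, 0.004]}]' | grep -E "pos|force"
```

```text
position: [0.6269, 0.0409, 0.0032]
force: [0.8, -1.0, 0.1]
grasp_force: 0.0
position: [0.6267, 0.0409, -0.0009]
force: [-0.8, -0.3, -0.0]
grasp_force: 0.0
position: [0.6262, 0.0409, -0.0046]
force: [-2.4, -0.1, 4.5]
grasp_force: 2.2
```

Contact came at about TCP z -0.004, meaning a face height near 0.027, so it is resting on the catch as expected. I press on.

```bash
for i in 1; do python3 steer.py '[{"aperture":0, "pos":[0, 0, 0.002]}, {"aperture":0, "pos":[0, 0, 0.003]}, {"aperture":0, "pos":[0, 0, 0.004]}]' | grep -E "pos|force";done; python3 steer.py '[{"aperture":0, "pos":[0, 0, 0.001]}, {"aperture":0, "pos":[0, 0, 0.002]}, {"aperture":0, "pos":[0, 0, 0.003]}]' | grep -E "pos|force"; python3 steer.py '[{"aperture":0, "pos":[0, 0, 0.001]}, {"aperture":0, "pos":[0, 0, 0.002]}]' | grep -E "pos|force"
```

```text
position: [0.6262, 0.041, -0.0088]
force: [-3.0, -0.6, 2.8]
grasp_force: 1.7
position: [0.6267, 0.0409, -0.012]
force: [-1.9, -0.0, 2.7]
grasp_force: 1.2
position: [0.6271, 0.0409, -0.0127]
force: [-8.2, 1.5, 18.7]
grasp_force: 9.2
```

```bash
python3 steer.py '[{"aperture":0, "pos":[0, 0, 0.001]}, {"aperture":0, "pos":[0, 0, 0.001]}]' | grep -E "pos|force"; python3 steer.py '[{"aperture":0, "pos":[0, 0, -0.03]}, {"aperture":0, "pos":[0, 0, -0.07]}, {"aperture":0, "pos":[-0.02, 0, -0.11]}, {"aperture":0, "pos":[-0.05, 0, -0.15]}, {"aperture":0, "pos":[-0.08, 0, -0.19]}]' >/dev/null;python3 steer.py '[{"aperture":0.04, "pos":[-0.02, 0, -0.02]}, {"aperture":0.04, "pos":[-0.02, 0, -0.02]}, {"aperture":0.04, "pos":[-0.02, 0, -0.02]}]' >/dev/null; python3 look.py w11; python3 go.py .6105 .04 -.009 182.1
python3 - <<'E'
from h import *
p,im=load("w11")
C=np.array([.647,.0417]);ex=np.array([np.cos(.037),np.sin(.037)]);ey=np.array([-ex[1],ex[0]])
for y in(-.015,.01):
  for x in np.arange(-.045,-.02,.0015):
    w=C+ex*x+ey*y; u=proj(p,[*w,.018]); print(round(x*1e3,1),im[int(round(u[1])),int(round(u[0]))].tolist(),end=" ")
  print()
E
```

```text
position: [0.6271, 0.0409, -0.0127]
force: [-7.1, -0.4, 16.6]
grasp_force: 8.5
[246, 93, 62, 58, 3483]
   [307, 93] [0.6177, 0.073] [0.618, 0.0723] [0.6183, 0.0717]
   [304, 150] [0.6782, 0.0736] [0.6774, 0.073] [0.6765, 0.0723]
   [248, 150] [0.6806, 0.0106] [0.6797, 0.0111] [0.6787, 0.0117]
   [246, 93] [0.6201, 0.0078] [0.6204, 0.0084] [0.6206, 0.0091]
left [ 0.1039 -0.0004  0.1871] turn 0.0006 F [-1.1 -0.   0. ] t 14.77 pos [0.7145 0.0443 0.178 ] op 0.0203
-45.0 [133, 188, 226] -43.5 [132, 188, 226] -42.0 [135, 192, 226] -40.5 [131, 187, 225] -39.0 [114, 161, 200] -37.5 [48, 95, 114] -36.0 [71, 151, 186] -34.5 [89, 191, 226] -33.0 [72, 153, 189] -31.5 [46, 82, 110] -30.0 [76, 129, 182] -28.5 [231, 228, 229] -27.0 [236, 234, 235] -25.5 [236, 233, 235] -24.0 [236, 233, 235] -22.5 [236, 234, 235] -21.0 [236, 234, 235] 
-45.0 [136, 193, 229] -43.5 [136, 192, 228] -42.0 [136, 192, 228] -40.5 [137, 194, 229] -39.0 [114, 161, 198] -37.5 [53, 102, 126] -36.0 [67, 149, 182] -34.5 [87, 191, 226] -33.0 [70, 152, 186] -31.5 [57, 102, 138] -30.0 [76, 129, 184] -28.5 [234, 231, 232] -27.0 [236, 235, 234] -25.5 [235, 235, 234] -24.0 [235, 235, 234] -22.5 [237, 236, 235] -21.0 [237, 236, 236]
```

The panel is flush: the brass bar shows at carrier x -37 to -32, over the step, and the white face starts at -29. The hard stop was at TCP z -0.0127, which gives a tip offset of 30.7 mm.

For the pin, the centre is (0.499, 0.297), its direction is 103.9 deg, and the grip point is (0.5134, 0.2374).

```bash
python3 steer.py '[{"aperture":0.04, "pos":[0.19, 0.2, 0], "spin":1.36}, {"aperture":0.04, "pos":[0.19, 0.2, 0], "spin":1.36}, {"aperture":0.04, "pos":[0.19, 0.2, 0], "spin":1.36}, {"aperture":0.04, "pos":[0.19, 0.2, 0], "spin":1.36}, {"aperture":0.04, "pos":[0.19, 0.2, 0], "spin":1.36}]' >/dev/null; python3 go.py .5134 .2374 .15 103.9
```

```text
left [0.0663 0.0119 0.0268] turn 0.7336 F [-0.6  0.5  0.4] t 15.18 pos [0.5618 0.1904 0.1766] op 0.0397
```

```bash
python3 steer.py '[{"aperture":0.04, "pos":[0.066, 0.012, 0], "spin":0.73}, {"aperture":0.04, "pos":[0.066, 0.012, 0.0], "spin":0.73}, {"aperture":0.04, "pos":[0.066, 0.012, 0], "spin":0.73}, {"aperture":0.04, "pos":[0.066, 0.012, 0], "spin":0.73}, {"aperture":0.04, "pos":[0.066, 0.012, 0], "spin":0.73}]' >/dev/null; python3 steer.py '[{"aperture":0.04, "spin":0.11}, {"aperture":0.04, "spin":0.11}]' >/dev/null; python3 go.py .5134 .2374 .05 103.9; python3 - <<'E'
from m import *
p,im=shot("wrist","w12"); hsv,wood=seg(im)
n,l,st,c=cv2.connectedComponentsWithStats(wood.astype(np.uint8))
for i in range(1,n):
    if st[i,4]>250:
        q,r=quad(l==i); print(st[i].tolist(),[plane(p,u,.0045)[:2].round(4).tolist() for u in q])
for X in((.5134,.2374,.0045),(.4796,.3743,.0045),(.518,.219,.0045)): print(proj(p,X).round(0))
E
```

```text
left [ 0.0018 -0.0009  0.1272] turn 0.0018 F [-0.3  0.2  0.4] t 15.77 pos [0.5153 0.236  0.1772] op 0.0398
[521, 0, 23, 39, 418] [[0.7253, 0.4463], [0.716, 0.4797], [0.7354, 0.4815], [0.7453, 0.448]]
[497, 36, 48, 134, 1816] [[0.7623, 0.3126], [0.7228, 0.4503], [0.7533, 0.4532], [0.7969, 0.3153]]
[269, 49, 14, 145, 1212] [[0.4724, 0.3717], [0.4858, 0.375], [0.5249, 0.2219], [0.5096, 0.218]]
[264, 205, 38, 32, 876] [[0.5045, 0.1882], [0.5337, 0.2197], [0.5623, 0.1917], [0.5329, 0.1588]]
[166, 254, 42, 32, 981] [[0.403, 0.0618], [0.4044, 0.1093], [0.4531, 0.1106], [0.4533, 0.0627]]
[232, 268, 89, 50, 3554] [[0.4866, 0.108], [0.5979, 0.136], [0.619, 0.0639], [0.5018, 0.0343]]
[183, 303, 20, 64, 647] [[0.4472, -0.065], [0.4369, 0.0423], [0.459, 0.0458], [0.471, -0.0613]]
[351, 303, 19, 64, 633] [[0.6525, 0.0949], [0.6734, 0.1017], [0.7128, 0.0021], [0.6905, -0.0053]]
[218, 351, 120, 33, 2503] [[0.5002, -0.0651], [0.4941, -0.0109], [0.6633, 0.0112], [0.6756, -0.0428]]
[120, 377, 391, 37, 10483] [[0.3695, -0.1782], [0.3625, -0.108], [0.9178, 0.0329], [0.9492, -0.0306]]
[276. 179.]
[276.  48.]
[276. 194.]
```

The third view agrees: tip end (0.479, 0.373), handle end (0.517, 0.220), grip (0.5126, 0.2384). Now I descend.

```bash
python3 steer.py '[{"aperture":0.04, "pos":[0.003, -0.001, 0.04]}, {"aperture":0.04, "pos":[0.003, -0.001, 0.08]}, {"aperture":0.04, "pos":[0.003, -0.001, 0.12]}, {"aperture":0.04, "pos":[0.003, -0.001, 0.155]}, {"aperture":0.04, "pos":[0.003, -0.001, 0.18]}]' >/dev/null; python3 go.py .5126 .2384 -.0275 103.9;python3 steer.py '[{"aperture":0.04, "pos":[0, 0, 0.01]}, {"aperture":0.04, "pos":[0, 0, 0.018]}, {"aperture":0.04, "pos":[0, 0, 0.022]}]' | grep -E "pos|force"; python3 go.py .5126 .2384 -.0275 103.9
```

```text
left [0.0003 0.0004 0.0227] turn 0.0094 F [-0.6 -1.  -0.2] t 16.23 pos [ 0.5124  0.2381 -0.0048] op 0.0401
position: [0.5155, 0.2389, -0.0233]
force: [-0.9, 0.1, -0.0]
grasp_force: 0.0
left [ 0.0003 -0.003   0.0042] turn 0.0068 F [-0.9  0.1 -0. ] t 16.48 pos [ 0.5155  0.2389 -0.0233] op 0.0405
```

```bash
python3 steer.py '[{"aperture":0.04, "pos":[0, -0.002, 0.002], "spin":0.007}, {"aperture":0.04, "pos":[0, -0.002, 0.003], "spin":0.007}]' | grep -E "pos|force"; python3 steer.py '[{"aperture":0.02}, {"aperture":0}, {"aperture":0}, {"aperture":0}, {"aperture":0}]'; python3 go.py .5126 .2384 -.0275 103.9
```

```text
position: [0.5146, 0.2387, -0.0246]
force: [0.1, -0.2, 0.3]
grasp_force: 0.0
time: 17.07
position: [0.5144, 0.2387, -0.0251]
eef_rot: [[-0.239, 0.971, 0.001], [0.971, 0.239, 0.0], [-0.0, 0.001, -1.0]]
force: [-0.4, -0.6, 2.7]
opening: 0.0153
grasp_force: 30.0
left [ 0.0001 -0.0018  0.0024] turn -0.0014 F [-0.4 -0.6  2.7] t 17.07 pos [ 0.5144  0.2387 -0.0251] op 0.0153
```

It's gripped but shallow, with about 3–4 mm of overlap. I'll reopen, go 3 mm lower and re-grip.

```bash
python3 steer.py '[{"aperture":0.03}, {"aperture":0.03}, {"aperture":0.03, "pos":[0, 0, 0.0015]}, {"aperture":0.03, "pos":[0, 0, 0.003]}, {"aperture":0.03, "pos":[0, 0, 0.003]}]' | grep -E "pos|force|ope"; python3 steer.py '[{"aperture":0}, {"aperture":0}, {"aperture":0}, {"aperture":0}]'| grep -E "pos|force|ope"; python3 go.py .5126 .2384 -.0275 103.9
```

```text
position: [0.5136, 0.2385, -0.0292]
force: [-0.0, -1.2, -0.1]
opening: 0.0302
grasp_force: 0.0
position: [0.514, 0.2386, -0.0287]
force: [-0.1, -0.4, 0.5]
opening: 0.0153
grasp_force: 30.0
left [ 0.0002 -0.0014 -0.0012] turn -0.0016 F [-0.1 -0.4  0.5] t 17.82 pos [ 0.514   0.2386 -0.0287] op 0.0153
```

```bash
python3 steer.py '[{"aperture":0, "pos":[0, 0, -0.02]}, {"aperture":0, "pos":[0, 0, -0.06]}, {"aperture":0, "pos":[0, 0, -0.1]}, {"aperture":0, "pos":[-0.03, 0, -0.14]}, {"aperture":0, "pos":[-0.07, 0, -0.15]}]' | grep -E "pos|force|ope"; python3 go.py .655 -.168 .12 92.1
```

```text
position: [0.5312, 0.1789, 0.1244]
force: [1.8, -0.6, -0.9]
opening: 0.0155
grasp_force: 30.0
left [-0.3666  0.0357  0.0045] turn 0.2089 F [ 1.8 -0.6 -0.9] t 18.23 pos [0.5312 0.1789 0.1244] op 0.0155
```

```bash
python3 steer.py '[{"aperture":0, "pos":[-0.367, 0.036, 0], "spin":0.21}, {"aperture":0, "pos":[-0.367, 0.036, 0], "spin":0.21}, {"aperture":0, "pos":[-0.367, 0.036, 0], "spin":0.21}, {"aperture":0, "pos":[-0.367, 0.036, 0], "spin":0.21}, {"aperture":0, "pos":[-0.367, 0.036, 0], "spin":0.21}]' >/dev/null; python3 go.py .655 -.168 .12 92.1
```

```text
left [-0.1476  0.0517 -0.0006] turn -0.0056 F [ 0.9  0.4 -0.7] t 18.65 pos [ 0.5987 -0.0221  0.1194] op 0.0154
```

```bash
python3 steer.py '[{"aperture":0, "pos":[-0.148, 0.052, 0]}, {"aperture":0, "pos":[-0.148, 0.052, 0]}, {"aperture":0, "pos":[-0.148, 0.052, 0]}, {"aperture":0, "pos":[-0.148, 0.052, 0], "spin":-0.005}, {"aperture":0, "pos":[-0.148, 0.052, 0], "spin":-0.005}]' >/dev/null; python3 steer.py '[{"aperture":0, "pos":[0, 0, 0.03]}, {"aperture":0, "pos":[0, 0, 0.06]}, {"aperture":0, "pos":[0, 0, 0.06]}]'|grep -E "force|ope"; python3 go.py .655 -.168 -.0032 92.1; python3 - <<'E'
from m import *
p,im=shot("wrist","w13"); hsv,wood=seg(im); s=manip.sense(); R,t=s["eef_rot"],s["position"]
for n,X in(("tip exp",t+R@[.141,0,-.0332]),("grip",t+R@[0,0,-.0332]),("rod60",t+R@[.06,0,-.0332]),("eyeR",[.6487,-.0098,.03]),("eyeL",[.6455,.0929,.03])): print(n,proj(p,X).round(1))
x0,x1=250,310
for v in range(20,215,12):
    row=wood[v,200:350]; idx=np.flatnonzero(row); print(v,(idx.min()+200,idx.max()+200,len(idx)) if len(idx) else None, end="; ")
np.save("pics/R.npy",np.c_[R,t])
E
```

```text
force: [-2.1, 0.5, -2.4]
opening: 0.0156
grasp_force: 30.0
left [-0.0038  0.0049  0.0558] turn -0.0013 F [-2.1  0.5 -2.4] t 19.32 pos [ 0.6506 -0.1647  0.0527] op 0.0156
tip exp [279.5 -34.5]
grip [278.9 261.2]
rod60 [279.1 154.1]
eyeR [283.1 -19.3]
eyeL [ 285.2 -257.1]
20 (np.int64(200), np.int64(349), 150); 32 (np.int64(200), np.int64(349), 150); 44 (np.int64(267), np.int64(284), 18); 56 (np.int64(267), np.int64(284), 18); 68 (np.int64(203), np.int64(284), 42); 80 (np.int64(267), np.int64(284), 18); 92 (np.int64(268), np.int64(284), 17); 104 (np.int64(268), np.int64(284), 17); 116 (np.int64(268), np.int64(284), 17); 128 (np.int64(268), np.int64(284), 17); 140 (np.int64(268), np.int64(297), 23); 152 (np.int64(268), np.int64(284), 17); 164 (np.int64(268), np.int64(284), 17); 176 (np.int64(268), np.int64(284), 17); 188 (np.int64(269), np.int64(284), 16); 200 (np.int64(269), np.int64(284), 16); 212 (np.int64(269), np.int64(284), 16);
```

The grip is firm, but the tip and the eye are just outside the wrist picture. I'll carry the pin forward above the eyes and compare rod and eye columns in one image.

```bash
python3 steer.py '[{"aperture":0, "pos":[0.01, 0.005, 0.01]}, {"aperture":0, "pos":[0.03, 0.005, 0.02]}, {"aperture":0, "pos":[0.05, 0.005, 0.028]}, {"aperture":0, "pos":[0.06, 0.005, 0.028]}, {"aperture":0, "pos":[0.06, 0.005, 0.028]}]'|grep -E "pos|force|ope"; python3 steer.py '[{"aperture":0}]' >/dev/null; cat > eye.py <<'E'
import sys; from m import *
p,im=shot("wrist",sys.argv[1]); hsv,wood=seg(im); s=manip.sense(); R,t=s["eef_rot"],s["position"]; print(t.round(4),s["eef_rot"][:2,0].round(4),s["opening"],s["force"].round(1))
print("eyes exp",proj(p,[.6487,-.0098,.03]).round(1),proj(p,[.6455,.0929,.03]).round(1))
g=((hsv[...,1]<70)&(hsv[...,2]<215)).astype(np.uint8)
e=proj(p,[.6487,-.0098,.03]); r0=max(0,int(e[1])-14)
for v in range(r0,int(e[1])+16,2): print(v,"".join("#" if g[v,c] else ("w" if wood[v,c] else ".") for c in range(245,312)))
E
python3 eye.py w14
```

```text
position: [0.6586, -0.1031, 0.0324]
force: [0.4, -1.1, 0.5]
opening: 0.0152
grasp_force: 30.0
[ 0.6593 -0.1067  0.0329] [-0.0371  0.9993] 0.01570691221160521 [ 0.1  0.1 -0.5]
eyes exp [265.   82.7] [ 264.2 -140.4]
68 wwwwwwwwwwwwwwwwwwwwwwwwwwwwwwwwwwwwwwwwwwwwwwwwwwwwwwwwwwwwwwwwwww
70 wwwwwwwwwwwwwwwwwwwwwwwwwwwwwwwwwwwwwwwwwwwwwwwwwwwwwwwwwwwwwwwwwww
72 wwwwwwwwwwwwwwwwwwwwwwwwwwwwwwwwwwwwwwwwwwwwwwwwwwwwwwwwwwwwwwwwwww
74 wwwwwwwwwwwwwwwwwwwwwwwwwwwwwwwwwwwwwwwwwwwwwwwwwwwwwwwwwwwwwwwwwww
76 wwwwwwwwwwwwwwwwwwwwwwwwwwwwwwwwwwwwwwwwwwwwwwwwwwwwwwwwwwwwwwwwwww
78 wwwwwwwwwwwwwwwwwwwwwwwwwwwwwwwwwwwwwwwwwwwwwwwwwwwwwwwwwwwwwwwwwww
80 wwwwwwwwwwww##########wwwwwwwwwwwwwwwwwwwwwwwwwwwwwwwwwwwwwwwwwwwww
82 ww####################wwwwwwwwwwwwwwwwwwwwwwwwwwwwwwwwwwwwwwwwwwwww
84 w######################wwwwwwwwwwwwwwwwwwwwwwwwwwwwwwwwwwwwwwwwwwww
86 w######################wwwwwwwwwwwwwwwwwwwwwwwwwwwwwwwwwwwwwwwwwwww
88 www###################wwwwwwwwwwwwwwwwwwwwwwwwwwwwwwwwwwwwwwwwwwwww
90 wwwwwwwwwwwwwww#######wwwwwwwwwwwwwwwwwwwwwwwwwwwwwwwwwwwwwwwwwwwww
92 wwwwwwwwwwwwwwwww#####wwwwwwwwwwwwwwwwwwwwwwwwwwwwwwwwwwwwwwwwwwwww
94 wwwwwwwwwwwwwwwwwwwwwwwwwwwwwwwwwwwwwwwwwwwwwwwwwwwwwwwwwwwwwwwwwww
96 wwwwwwwwwwwwwwwwwwwwwwwwwwwwwwwwwwwwwwwwwwwwwwwwwwwwwwwwwwwwwwwwwww
```

The eye's left end is at column 246, so its centre is near 263. The rod's centre is at 276, so the pin must shift about 7.5 mm along tool -y.

```bash
python3 steer.py '[{"aperture":0, "pos":[0, -0.0074, 0]}, {"aperture":0, "pos":[0, -0.0074, 0]}, {"aperture":0, "pos":[0, -0.0074, 0]}]' >/dev/null; sed -i 's/+16,2)/+12,3)/' eye.py; python3 eye.py w15;  python3 - <<'E'
from m import *
p,im=load("w15"); hsv,wood=seg(im)
for v in(60,80,84,120,180): print(v,"".join("%4d"%x for x in hsv[v,255:300,2]))
E
```

```text
[ 0.6504 -0.1075  0.0315] [-0.0348  0.9994] 0.015694557552462497 [ 0.3  0.4 -0. ]
eyes exp [280.   79.9] [ 281.4 -145.8]
65 wwwwwwwwwwwwwwwwwwwwwwwwwwwwwwwwwwwwwwwwwwwwwwwwwwwwwwwwwwwwwwwwwww
68 wwwwwwwwwwwwwwwwwwwwwwwwwwwwwwwwwwwwwwwwwwwwwwwwwwwwwwwwwwwwwwwwwww
71 wwwwwwwwwwwwwwwwwwwwwwwwwwwwwwwwwwwwwwwwwwwwwwwwwwwwwwwwwwwwwwwwwww
74 wwwwwwwwwwwwwwwwwwwwwwwwwwwwwwwwwwwwwwwwwwwwwwwwwwwwwwwwwwwwwwwwwww
77 wwwwwwwwwwwwwwwwwwwwwwwwwwwwwwwwwwwwwwwww#wwwwwwwwwwwwwwwwwwwwwwwww
80 wwwwwwwwwwwwwwww######wwwwwwwwwwwwwwwwww###############wwwwwwwwwwww
83 wwwwwwwwwwwwwwww######wwwwwwwwwwwwwwwwww################wwwwwwwwwww
86 wwwwwwwwwwwwwwwwwww###wwwwwwwwwwwwwwwwww############wwwwwwwwwwwwwww
89 wwwwwwwwwwwwwwwwwwwwwwwwwwwwwwwwwwwwwwwwwwwwwwwwwwwwwwwwwwwwwwwwwww
60   80  76  70  73  71  72  72  70  72  73  71  78 101 121 133 145 150 159 169 175 179 182 177 171 165 163 151 143 130 113  90  75  75  79  73  73  76  79  79  75  83  87  81  74  72
80  233 234 233 232 234 219 152 120 143 154 157 136 103 115 132 143 152 161 164 174 181 182 177 169 165 156 152 142 130 112 106 152 194 194 192 192 182 167 156 156 157 157 159 147 115
84  234 233 234 233 232 218 146  85 101 122 120 107 103 117 127 141 151 158 166 174 180 185 178 172 163 158 151 143 129 110 100 112 126 124 120 116 110 110 111 114 117 116 113  96  84
120  223 224 222 223 223 224 223 224 222 225 223 212 165 111 130 140 148 155 165 174 178 179 177 171 164 154 151 141 128 110 167 223 222 222 223 223 222 223 222 222 222 223 222 222 223
180  206 206 203 205 204 205 201 200 198 193 191 192 160  97 121 133 148 154 161 167 176 177 173 170 162 156 149 138 122  88  92 128 156 152 148 137 129 126 115 109 105 102 105 109 106
```

The eye spans columns 261 to 300. That is 40 px or 24 mm, which is the ring's outer width, with its centre at 280.5. The rod's centre is at 276, so I shift +2.7 mm, then back off, lower to eye height and insert.

```bash
python3 steer.py '[{"aperture":0, "pos":[-0.02, 0.0027, 0]}, {"aperture":0, "pos":[-0.045, 0.0027, 0]}, {"aperture":0, "pos":[-0.058, 0.0027, 0]}, {"aperture":0, "pos":[-0.058, 0.0027, 0.015]}, {"aperture":0, "pos":[-0.058, 0.0027, 0.03]}]' >/dev/null; python3 steer.py '[{"aperture":0, "pos":[0, 0, 0.004]}, {"aperture":0, "pos":[0, 0, 0.004]}, {"aperture":0, "pos":[0, 0, 0.004]}]' >/dev/null; python3 go.py .6545 -.1655 -.0032 92; python3 -c "
from rig import manip
print([ (manip.camera('top') is None, manip.sense()['position'].round(4)) for i in range(4)])"
```

```text
left [-0.001  -0.0007  0.0004] turn 0.0009 F [-0.1  0.4  0.2] t 20.88 pos [ 0.6552 -0.1645 -0.0028] op 0.0155
[(False, array([ 0.6557, -0.1645, -0.0022])), (False, array([ 0.656 , -0.1646, -0.0019])), (False, array([ 0.656 , -0.1645, -0.0018])), (False, array([ 0.656 , -0.1645, -0.0018]))]
```

```bash
python3 steer.py '[{"aperture":0, "pos":[0, -0.0006, 0.0012]}, {"aperture":0, "pos":[0.006, -0.0006, 0.0012]}, {"aperture":0, "pos":[0.012, -0.0006, 0.0012]}, {"aperture":0, "pos":[0.018, -0.0006, 0.0012]}, {"aperture":0, "pos":[0.022, -0.0006, 0.0012]}]' | grep -E "pos|force"; python3 steer.py '[{"aperture":0, "pos":[0.005, 0, 0]}, {"aperture":0, "pos":[0.01, 0, 0]}, {"aperture":0, "pos":[0.012, 0, 0]}]' | grep -E "pos|force";  python3 eye.py w16
```

```text
position: [0.6537, -0.1412, -0.004]
force: [0.4, 0.9, -1.0]
grasp_force: 30.0
position: [0.6534, -0.1294, -0.004]
force: [0.9, 0.2, 0.3]
grasp_force: 30.0
[ 0.6534 -0.1294 -0.004 ] [-0.0369  0.9993] 0.015506402092892488 [0.1 0.7 0.1]
eyes exp [276.2  21.7] [ 277.7 -299.8]
7 wwwwwwwwwwwwwwwwwwwwwwwwwwwwwwwwwwwwwwwwwwwwwwwwwwwwwwwwwwwwwwwwwww
10 wwwwwwwwwwwwwwwwwwwwwwwwwwwwwwwwwwwwwwwwwwwwwwwwwwwwwwwwwwwwwwwwwww
13 wwwwwwwwwwwwwwwwwwwwwwwwwwwwwwwwwwwwwwwwwwwwwwwwwwwwwwwwwwwwwwwwwww
16 wwwwwwwwwwwwwww##################################wwwwwwwwwwwwwwwwww
19 wwwwwwwww##############################################wwwwwwwwwwww
22 wwwwwww##################################################wwwwwwwwww
25 wwwwww###################wwwwwwwwwwwwww###################wwwwwwwww
28 wwwwwww###############wwwwwwwwwwwwwwwwww#################wwwwwwwwww
31 wwwwwwwwwww###########wwwwwwwwwwwwwwwwww#############wwwwwwwwwwwwww
```

The ring's top lies across the rod in the picture and both are centred (277 against 276), so the pin is through the right eye. I'll advance.

```bash
python3 steer.py '[{"aperture":0, "pos":[0.012, 0, 0]}, {"aperture":0, "pos":[0.026, 0, 0]}, {"aperture":0, "pos":[0.04, 0, 0]}, {"aperture":0, "pos":[0.052, 0, 0]}, {"aperture":0, "pos":[0.06, 0, 0]}]' | grep -E "pos|force"; python3 steer.py '[{"aperture":0, "pos":[0.005, 0, 0]}, {"aperture":0, "pos":[0.01, 0, 0]}, {"aperture":0, "pos":[0.015, 0, 0]}, {"aperture":0, "pos":[0.02, 0, 0]}]' | grep -E "pos|force"; python3 go.py .6515 -.0308 -.0032 92
```

```text
position: [0.651, -0.068, -0.0041]
force: [-0.6, 0.0, -0.5]
grasp_force: 30.0
position: [0.6506, -0.0504, -0.004]
force: [-0.5, 0.6, -0.4]
grasp_force: 30.0
left [ 0.0195  0.0016 -0.0009] turn 0.0008 F [-0.5  0.6 -0.4] t 22.55 pos [ 0.6506 -0.0504 -0.004 ] op 0.0154
```

```bash
python3 steer.py '[{"aperture":0, "pos":[0.003, 0.0003, -0.0008]}, {"aperture":0, "pos":[0.006, 0.0003, -0.0008]}, {"aperture":0, "pos":[0.009, 0.0003, -0.0008]}, {"aperture":0, "pos":[0.012, 0.0003, -0.0008]}]' | grep -E "pos|force"; python3 steer.py '[{"aperture":0, "pos":[0.003, 0, 0]}, {"aperture":0, "pos":[0.005, 0, 0]}, {"aperture":0, "pos":[0.007, 0, 0]}]' | grep -E "pos|force"; python3 go.py .6515 -.0308 -.0032 92
```

```text
position: [0.6505, -0.0386, -0.0032]
force: [0.4, 0.1, -0.4]
grasp_force: 30.0
position: [0.6501, -0.0314, -0.0033]
force: [0.2, -0.1, 0.0]
grasp_force: 30.0
left [ 0.0005  0.0014 -0.0001] turn 0.0011 F [ 0.2 -0.1  0. ] t 23.13 pos [ 0.6501 -0.0314 -0.0033] op 0.0157
```

```bash
python3 steer.py '[{"aperture":0, "pos":[0.001, 0, 0]}, {"aperture":0, "pos":[0.002, 0, 0]}, {"aperture":0, "pos":[0.002, 0, 0]}]' | grep -E "pos|force"; python3 steer.py '[{"aperture":0, "pos":[0.001, 0, 0]}, {"aperture":0, "pos":[0.002, 0, 0]}, {"aperture":0, "pos":[0.002, 0, 0]}]' | grep -E "pos|force"; python3 eye.py w17
```

```text
position: [0.6502, -0.0303, -0.0032]
force: [0.2, -2.8, -0.3]
grasp_force: 30.0
position: [0.6502, -0.0297, -0.0031]
force: [-0.6, -7.3, -0.8]
grasp_force: 30.0
[ 0.6502 -0.0297 -0.0031] [-0.0359  0.9994] 0.015638276742843484 [-0.6 -7.6 -1.2]
eyes exp [275.3 226. ] [276.1  15. ]
211 wwwwwwwwwwwwwwwwwwwwwwwwwwwwwwwwwwwwwwwwwwwwwwwwwwwwwwwwwwwwwwwwwww
214 wwwwwwwwwwwwwwwwwwwwwwwwwwwwwwwwwwwwwwwwwwwwwwwwwwwwwwwwwwwwwwwwwww
217 wwwwwwwwwwwwwwwwwwwwwwwwwwwwwwwwwwwwwwwwwwwwwwwwwwwwwwwwwwwwwwwwwww
220 wwwwwwwwwwwwwwwwww######wwwwwwwwwwwwwww#####wwwwwwwwwwwwwwwwwwwwwww
223 wwwwwwwwwwww############wwwwwwwwwwwwwww###########wwwwwwwwwwwwwwwww
226 wwwwwwwwww############wwwwwwwwwwwwwwwwwww###########wwwwwwwwwwwwwww
229 wwwwwwwwww###########wwwwwwwwwwwwwwwwwwww###########wwwwwwwwwwwwwww
232 wwwwwwwwwwww#######################################wwwwwwwwwwwwwwww
235 wwwwwwwwwwwwwww################.###############wwwwwwwwwwwwwwwwwwww
```

The handle stops against the right eye with 7 N at the expected place. I'll check the left eye, then release and rise.

```bash
python3 - <<'E'
from m import *
p,im=load("w17"); hsv,wood=seg(im); g=(hsv[...,1]<70)&(hsv[...,2]<215)
for v in range(0,42,3): print(v,"".join("#" if g[v,c] else ("w" if wood[v,c] else ".") for c in range(235,320)))
E
python3 steer.py '[{"aperture":0.01, "pos":[-0.0015, 0, 0]}, {"aperture":0.035, "pos":[-0.0015, 0, 0]}, {"aperture":0.035, "pos":[-0.0015, 0, 0]}, {"aperture":0.035, "pos":[-0.0015, 0, 0]}, {"aperture":0.035, "pos":[-0.0015, 0, 0]}]' | grep -E "pos|force|ope"
```

```text
0 wwwwwwwwwwwwwwwwwwwwwwwwwwwwwwwwwwwwwwwwwwwwwwwwwwwwwwwwwwwwwwwwwwwwwwwwwwwwwwwwwwwww
3 wwwwwwwwwwwwwwwwwwwwwwwwwwwwwwwwwwwwwwwwwwwwwwwwwwwwwwwwwwwwwwwwwwwwwwwwwwwwwwwwwwwww
6 wwwwwwwwwwwwwwwwwwwwww#####################################wwwwwwwwwwwwwwwwwwwwwwwwww
9 wwwwwwwwwwwwwwwww###############################################wwwwwwwwwwwwwwwwwwwww
12 wwwwwwwwwwwwwww###################################################wwwwwwwwwwwwwwwwwww
15 wwwwwwwwwwwwwww################wwwwwwwwwwwwwwwwwww################wwwwwwwwwwwwwwwwwww
18 wwwwwwwwwwwwwwww################wwwwwwwwwwwwwwwwwww##############wwwwwwwwwwwwwwwwwwww
21 wwwwwwwwwwwwwwwwwww#############wwwwwwwwwwwwwwwwww############wwwwwwwwwwwwwwwwwwwwwww
24 wwwwwwwwwwwwwwwwwwwwwwwwww######wwwwwwwwwwwwwwwwwww####wwwwwwwwwwwwwwwwwwwwwwwwwwwwww
27 wwwwwwwwwwwwwwwwwwwwwwwwwwwwwwwwwwwwwwwwwwwwwwwwwwwwwwwwwwwwwwwwwwwwwwwwwwwwwwwwwwwww
30 wwwwwwwwwwwwwwwwwwwwwwwwwwwwwwwwwwwwwwwwwwwwwwwwwwwwwwwwwwwwwwwwwwwwwwwwwwwwwwwwwwwww
33 wwwwwwwwwwwwwwwwwwwwwwwwwwwwwwwwwwwwwwwwwwwwwwwwwwwwwwwwwwwwwwwwwwwwwwwwwwwwwwwwwwwww
36 wwwwwwwwwwwwwwwwwwwwwwwwwwwwwwwwwwwwwwwwwwwwwwwwwwwwwwwwwwwwwwwwwwwwwwwwwwwwwwwwwwwww
39 wwwwwwwwwwwwwwwwwwwwwwwwwwwwwwwwwwwwwwwwwwwwwwwwwwwwwwwwwwwwwwwwwwwwwwwwwwwwwwwwwwwww
position: [0.6501, -0.0285, -0.0033]
force: [-0.2, -0.7, -0.5]
opening: 0.0345
grasp_force: 0.0
```

The rod passes under the left ring too, and the fingers are open. I'll rise and check the handle gap and the panel.

```bash
python3 steer.py '[{"aperture":0.035, "pos":[0, 0, -0.02]}, {"aperture":0.035, "pos":[0, 0, -0.05]}, {"aperture":0.035, "pos":[0, 0, -0.09]}, {"aperture":0.035, "pos":[-0.03, 0, -0.12]}, {"aperture":0.035, "pos":[-0.05, 0, -0.16]}]' | grep -E "pos|force"; python3 - <<'E'
from m import *
p,im=shot("wrist","w18"); hsv,wood=seg(im); g=(hsv[...,1]<70)
e=proj(p,[.6487,-.0098,.03]); print("eye",e,"handle front exp",proj(p,[.6492,-.0118,.027]),"handle end",proj(p,[.6505,-.0498,.027]),"tip exp",proj(p,[.6454,.1102,.027]))
u0=int(e[0])-16
for v in range(int(e[1])-12,int(e[1])+70,3): print(v,"".join("#" if g[v,c] else ("w" if hsv[v,c,2]>195 and wood[v,c] else ("b" if wood[v,c] else ".")) for c in range(u0,u0+36)))
E
```

```text
position: [0.6511, -0.0772, 0.154]
force: [1.2, 0.6, -0.4]
grasp_force: 0.0
eye [276.80030194 123.54613795] handle front exp [277.22374877 125.49782207] handle end [277.05158349 163.51636491] tip exp [278.29436845 -17.2807414 ]
111 wwwwwwwwwwwwwbbbbbbbbbbwwwwwwwwwwwww
114 bwwwwwwwwwwwwbbbbbbbbbwwwwwwwwwwwwww
117 bwwwwwwwwwwwwbbbbbbbbbwwwwwwwwwwwwww
120 wwwwwwwwwwwwwbbbbbbbbbwwwwwwwwwwwwww
123 wwwwww########bbbbbbb########wwwwwww
126 wwwwww#######################bwwwwww
129 wwwwwwwwbbbwwwwwwwwwbbbbbbbwwwwwwwww
132 wwwwwwwwwbbwwwbwwwwwbbbbbbwwwwwwwwww
135 wwwwwwwwwbbwwwwwwwwwbbbbbwwwwwwwwwww
138 wwwwwwwwwbbwwwbwwwwbbbbbbbwwwwwwwwww
141 wwwwwwwwwbbwwbwwwwwbbbbbbbwwwwwwwwww
144 wwwwwwwwwwbwwbbbwwbbbbbbbbwwwwwwwwww
147 .........bbwwbbwbwbbbbbbb###########
150 .........#bwwbbbwwbbbbbbb#.#########
153 .........#bwwbbbwbbbbbbbb.....####..
156 ..........bwwbbbbbbbbbbbb.......####
159 .........#bwwbbbbbbbbbbbb...........
162 ..........bwwbbbbbbbbbbbb...........
165 #.................#..##..###########
168 ..............######........########
171 ........###########.............####
174 .......#########....................
177 ###.................................
180 ...........##................#######
183 ...............................#####
186 ...........................######...
189 ............................##..####
192 ....................................
```

The handle butts against the ring: its end is at row 163.5, exactly where it belongs when home. Handing in.

```bash
python3 -c "
from rig import manip
s=manip.sense(); print(s['time'],s['force'].round(1)); print(manip.finish_job())"
```

```text
24.5667 [ 2.4 -2.5  5.4]
the job is handed in; nothing more can be done
None
```

The panel is pressed flush under the catch, and the pin runs through both eyes with its handle against the right one and has been let go. I handed the job in at 24.6 s with no result reported back. I steered clear of the jar, lid, brush and pot, but took no measurements of them afterwards.

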